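# Make up two sampling kits from the bench stock

## Robot

A 6-joint arm with a two-finger parallel gripper is mounted at the origin on the work surface. World frame = base frame: x ahead of the robot, y to its left, z up, the work surface at z = 0. Lengths are in m, angles in degrees, forces in N, time in s.
With the tool pointing down it reaches from about 0.3 to 1 m from the base axis. Payload 5.1 kg.
Tool frame: the origin (TCP) lies at the very end of the fingers, on their centre line; the grasp point (between the pads) lies 19 mm behind it; x points along the fingers, y is the direction in which the jaws open and shut, and the axes are right-handed (so a half turn about x gives the same grasp; the last joint's range is limited). The gripper opens to 95 mm and grips with 3 to 60 N. Pads are 20 mm wide; open, the fingers measure 119 mm over their backs; the gripper's body (75 mm by 180 mm) begins 59 mm behind the grasp point.
Start: joints at [64.137, 7.093, 94.555, -0, 78.352, -4.733], TCP at [0.234, 0.606, 0.175] pointing down, gripper open.
Joint ranges: [-149.61, 149.61], [-58.7, 133.49], [1.44, 155.28], [-77.14, 257.14], [18.33, 153.61], [-166.67, 166.67]. Speed limits (degrees/s): [147.25, 147.25, 180, 180, 180, 180].

## Interface

Orientations are given as [roll, pitch, yaw] about the fixed x, y, z axes, in that order (R = Rz(yaw) Ry(pitch) Rx(roll)).
In Python, from rig import ctrl gives the robot as it stands.
- The arm moves only by the shell command python3 -m creep 'ROWS' [FORCE]. ROWS is JSON, a list of rows, each an object of numbers: "tx", "ty", "tz": the shift along the world's x, y, z in m; "wx", "wy", "wz": the turn, a rotation vector about the world's x, y, z in rad; "claw": the finger opening in m, from 0 to 0.0951. In form: [{"tx": .., "ty": .., "tz": .., "wx": .., "wy": .., "wz": .., "claw": ..}, ...]. A call has 1 to 5 rows; each row is the pose to reach, as a shift and turn from the pose commanded when the call began; what a row does not reach only later rows make up. A row lasts 1/10 s, in which the tool goes at most 50 mm and 8.59 degrees, less where a joint would pass 70% of its speed; a pose out of reach is approached as far as the arm can. A call with a gripper value outside its range is refused whole. The fingers move at their own pace and stop on an object; FORCE is the grip in N (left out, the last holds). Time passes only in rows, so rows that repeat a pose let the fingers close. It gives the time, the measured TCP pose, the force and the opening at its end, in the units of the state.
- ctrl.get_state(): the state, without advancing time (a new reading comes with each control period).
- ctrl.snapshot(name): name is "scene" or "top" or "wrist"; returns (picture, depth): 400x640x3 uint8, red, green, blue; 400x640 float32, m along the optical axis (not along the pixel's ray), 0 where there is no reading.
- ctrl.camera_info(name): a dict with "mtx" (3x3 intrinsics, pixels), "R" (3x3) and "t" (3): a world point X has camera coordinates R X + t; the wrist camera has in their place "mount" (4x4, takes a point from camera to tool coordinates, whose origin is the TCP and whose axes are the tool frame's). Camera axes: x right, y down, z forward; pixel columns grow to the right and rows downward; lengths in m; the calibration is good to about 2 mm. The wrist camera is an equidistant fisheye: a pixel r from the principal point sees the ray r / f radians off the axis. A picture is of the moment at which its call begins: read the wrist's pose just before it. camera_info takes no time and is no camera call.
- ctrl.hand_in(): hands the job in, once; it reports no verdict.
Trained networks look in the newest picture that a camera, given by its name, has taken for a name from the list of things; names that differ only in an ending like _2 or _b are one class to them, and where a whole thing is asked for, a point or a joint stands for the part that bears it (a point fixed in the world has none). Each returns a list of dicts, best first, with "score" (0 to 1); they miss things now and then, are a little off and sometimes report something else, mostly with a low value. They report only what shows in the picture. A call takes as long as a camera call. They do not tell look-alikes from the thing itself.
- ctrl.silhouettes(camera, thing): "pixels" (400x640 bool, what is visible of it) and "pixel" ([column, row] in pixels, amid what is visible of it).
The state is a dict: "time_s": time; "q": joint angles; "dq": joint speeds; "tau": joint torques, N m; "position": TCP position; "orientation": TCP orientation; "contact_force": force on the tool from outside, world axes, zero at the start; "ft_torque": the same for the moment, N m; "finger_gap": finger opening in m.
Only numpy, scipy, OpenCV 4.12 (cv2) and the standard library are available. Lean on these libraries where they do the work, as an engineer would, in place of code of your own. Each camera call takes 0.05 s, during which the arm holds its last target.

## Task

Make up the two sampling kits: the blue tray gets the yellow-lidded jar, the amber bottle and the violet-capped tube; the grey tray gets the green-lidded jar and the orange-capped tube, and its bottle well stays empty. Stand each piece upright on the floor of the well of its own kind, and knock nothing over. Leave the red-lidded jar, the tube rack and the tape dispenser where they are.

Things in the scene. Friction and masses are not known exactly. Their poses are not given: they have to be found in the camera images.
- yellow_jar_mid (a point): (Lengths in mm.) Centre (39 above its underside, on its axis) of the specimen jar with the yellow screw lid: white body 53 in diameter and 60 high, lid 58 in diameter and 18 high on top, 78 high in all, about 60 g, standing upright, its z axis up. Best gripped high, round the lid (60 to 78 above its underside).
- green_jar_mid (a point): Centre (39 above its underside, on its axis) of the specimen jar with the green screw lid: white body 53 in diameter and 60 high, lid 58 in diameter and 18 high on top, 78 high in all, about 60 g, standing upright, its z axis up. Best gripped high, round the lid (60 to 78 above its underside).
- amber_bottle_mid (a point): Centre (40 above its underside, on its axis) of the amber glass bottle with white cap: body 42 in diameter up to 50, then a shoulder and a cap 25 in diameter, 80 high in all, about 110 g, standing upright, its z axis up.
- violet_tube_mid (a point): Centre (46.5 above its underside, on its axis) of the flat-bottomed clear sample tube with the violet screw cap: body 27 in diameter and 77 high, cap 32 in diameter and 16 high on top, 93 high in all, about 40 g, standing upright, its z axis up. Best gripped high, just under or round the cap.
- orange_tube_mid (a point): Centre (46.5 above its underside, on its axis) of the flat-bottomed clear sample tube with the orange screw cap: body 27 in diameter and 77 high, cap 32 in diameter and 16 high on top, 93 high in all, about 40 g, standing upright, its z axis up. Best gripped high, just under or round the cap.
- blue_tray: Blue kit tray. Lies flat and does not move: rigid moulded plastic, 226 long along its own x, 102 wide along its own y, 18 high, origin at the centre of its underside. Three round wells in a row along its x axis, each 14 deep (well floor 4 above the bench): the jar well, 72 in diameter, centred at x = -62; the bottle well, 60 in diameter, at x = +12; the tube well, 46 in diameter, at x = +74; all at y = 0.
- grey_tray: Grey kit tray, the same moulding as the blue one. Lies flat and does not move: rigid moulded plastic, 226 long along its own x, 102 wide along its own y, 18 high, origin at the centre of its underside. Three round wells in a row along its x axis, each 14 deep (well floor 4 above the bench): the jar well, 72 in diameter, centred at x = -62; the bottle well, 60 in diameter, at x = +12; the tube well, 46 in diameter, at x = +74; all at y = 0.
- red_jar_mid (a point): Centre (39 above its underside, on its axis) of the specimen jar with the red screw lid: white body 53 in diameter and 60 high, lid 58 in diameter and 18 high on top, 78 high in all, about 60 g, standing upright, its z axis up. Best gripped high, round the lid (60 to 78 above its underside). It stands among the stock and is not wanted: leave it.
- tube_rack_mid (a point): Centre (35 above its underside) of the white rack with small capped tubes, 210 x 74 and 90 high, 0.6 kg, long along its own x: a bystander, leave it.
- tape_dispenser_mid (a point): Centre (37 above its underside) of the white dispenser with six coloured rolls of label tape, 170 x 85 and 74 high, 0.7 kg, long along its own x: a bystander, leave it.
Things that resemble listed ones, but are neither listed nor needed, are in the scene too. Several things look just like the grey_tray: the one meant starts farthest to the robot's left.

How it is judged:
By the outcome, as a careful person would: the job done as asked, in the order asked, and still so for the second after the job is handed in, with the robot touching nothing.
It also fails if it takes over 120 s, if anything falls off the work surface, if the arm or the gripper's body presses on something with over 40 N, if the wrist force passes 120 N, or if a joint passes its speed limit or range.

## Working session

There is one attempt and no reset: what is moved stays moved. The work goes in short steps, Python scripts to look and compute and a shell command to move; the robot and the scene stay as the last step left them, time stands still between calls to the robot, and variables do not carry over. Pictures are saved under pics/ and viewed, and the job is handed in when it is done.

```bash
ls; mkdir -p pics; python3 - <<'E'
from rig import ctrl
import cv2
s=ctrl.get_state();print(s)
for n in("scene","top"):
    p,d=ctrl.snapshot(n);cv2.imwrite(f"pics/{n}0.png",p[:,:,::-1])
    print(n,ctrl.camera_info(n))
print(ctrl.camera_info("wrist"))
E
```

```text
pics
{'time_s': 0.0, 'q': array([ 6.41375871e+01,  7.13424938e+00,  9.46339419e+01, -9.40257895e-04,
        7.83505878e+01, -4.73122375e+00]), 'dq': array([-0.00524102, -0.06609408, -0.02330794,  0.02789626,  0.02757887,
        0.13667284]), 'tau': array([-4.50183916e-04, -4.17599809e+01, -3.59932494e+01,  7.73456460e-02,
        4.91215044e-02, -1.56649380e-04]), 'position': array([0.23402969, 0.60563481, 0.17378006]), 'orientation': array([ -94.28721091,   89.88121738, -115.41820922]), 'contact_force': array([ 0.44421533,  0.36928394, -0.90804627]), 'ft_torque': array([-0.02183625,  0.00375853, -0.04657078]), 'finger_gap': 0.09486269231077657}
scene {'mtx': array([[450.56468812,   0.        , 324.52593635],
       [  0.        , 450.56468812, 199.32375842],
       [  0.        ,   0.        ,   1.        ]]), 'R': array([[ 0.66491649,  0.74675196, -0.0157347 ],
       [ 0.39259371, -0.36733622, -0.84316919],
       [-0.63541817,  0.55445975, -0.53741803]]), 't': array([-0.29380156, -0.1179767 ,  1.74400308])}
top {'mtx': array([[491.68690554,   0.        , 314.67275498],
       [  0.        , 491.68690554, 196.12889673],
       [  0.        ,   0.        ,   1.        ]]), 'R': array([[ 0.01315675, -0.99980604, -0.01465568],
       [-0.98612331, -0.01054809, -0.16567906],
       [ 0.16549233,  0.0166321 , -0.98607082]]), 't': array([0.00903747, 0.46528889, 1.49698896])}
{'mtx': array([[309.70691629,   0.        , 316.23321108],
       [  0.        , 309.70691629, 200.23913826],
       [  0.        ,   0.        ,   1.        ]]), 'mount': array([[ 5.81236402e-04, -2.37966185e-01,  9.71273266e-01,
        -2.10595251e-01],
       [ 9.99999606e-01,  7.89800835e-04, -4.04922379e-04,
        -3.64520035e-04],
       [-6.70754602e-04,  9.71273119e-01,  2.37966551e-01,
        -6.66534366e-02],
       [ 0.00000000e+00,  0.00000000e+00,  0.00000000e+00,
         1.00000000e+00]])}
```

View pics/top0.png

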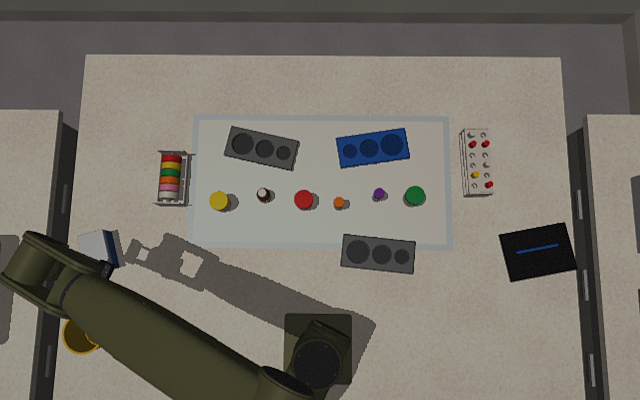

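View pics/scene0.png

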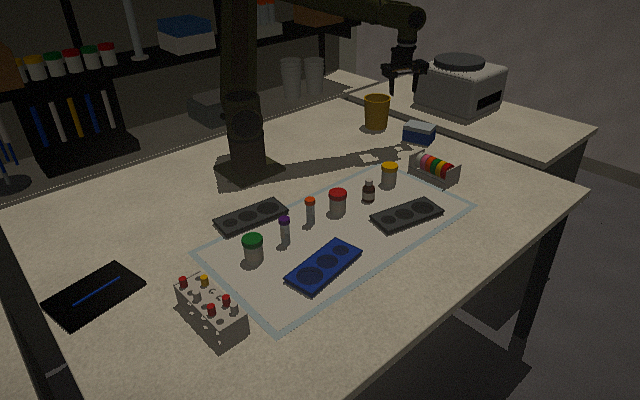

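```bash
cat > h.py <<'E'
from rig import ctrl
import numpy as np,cv2
from scipy.spatial.transform import Rotation as Ro
def cam(n):
    c=ctrl.camera_info(n);return c["mtx"],c["R"],c["t"]
def cloud(n,d):
    K,R,t=cam(n);v,u=np.mgrid[:400,:640]
    P=np.stack([(u-K[0,2])/K[0,0]*d,(v-K[1,2])/K[1,1]*d,d],-1)
    return (P-t)@R   # R^T(P-t)
def onplane(n,uv,z):
    K,R,t=cam(n);r=R.T@np.array([(uv[0]-K[0,2])/K[0,0],(uv[1]-K[1,2])/K[1,1],1]);o=-R.T@t
    return o+r*(z-o[2])/r[2]
def st():
    s=ctrl.get_state();R=Ro.from_euler('xyz',s['orientation'],degrees=True).as_matrix()
    return s,R
E
python3 - <<'E'
from h import *
s,R=st();print(R.round(3))
for n in("top","scene"):
    p,d=ctrl.snapshot(n);X=cloud(n,d)
    for th in["yellow_jar_mid","green_jar_mid","red_jar_mid","amber_bottle_mid","violet_tube_mid","orange_tube_mid","blue_tray","grey_tray","tube_rack_mid","tape_dispenser_mid"]:
        for o in ctrl.silhouettes(n,th):
            m=o["pixels"]&(d>0);Q=X[m]
            z=np.percentile(Q[:,2],95);T=Q[Q[:,2]>z-.01]
            if 'tray' in th: T=Q[(Q[:,2]>.008)]
            print(n,th,round(o["score"],2),np.round(o["pixel"]),m.sum(),"top z %.3f"%z,"mid",((T.min(0)+T.max(0))/2).round(4),"mean",T.mean(0).round(4))
            if 'tray' in th:
                (c,wh,a)=cv2.minAreaRect(T[:,:2].astype(np.float32)*1000);print('   rect',np.round(c,1),np.round(wh,1),round(a,1))
E
```

```text
[[-0.001  0.36   0.933]
 [-0.002  0.933 -0.36 ]
 [-1.    -0.002 -0.   ]]
top yellow_jar_mid 0.63 [220. 203.] 349 top z 0.084 mid [0.4408 0.3083 0.0828] mean [0.4418 0.3076 0.0796]
top green_jar_mid 0.72 [416. 200.] 364 top z 0.084 mid [ 0.4655 -0.2902  0.0813] mean [ 0.4652 -0.2895  0.0793]
top red_jar_mid 0.8 [307. 200.] 255 top z 0.083 mid [0.4478 0.0493 0.0799] mean [0.4484 0.0487 0.0788]
top amber_bottle_mid 0.63 [262. 195.] 148 top z 0.084 mid [0.4663 0.1758 0.0822] mean [0.4672 0.1759 0.0807]
top violet_tube_mid 0.48 [377. 191.] 117 top z 0.098 mid [ 0.4661 -0.1781  0.0939] mean [ 0.4659 -0.1778  0.0939]
top orange_tube_mid 0.59 [340. 203.] 126 top z 0.098 mid [ 0.4388 -0.0582  0.0951] mean [ 0.4388 -0.058   0.0937]
top blue_tray 0.94 [371. 146.] 2195 top z 0.024 mid [ 0.6294 -0.167   0.019 ] mean [ 0.6282 -0.1649  0.0179]
   rect [ 629.2 -167.4] [106.4 227.9] 9.5
top grey_tray 0.71 [260. 146.] 2128 top z 0.024 mid [0.6239 0.1914 0.0197] mean [0.6237 0.1873 0.018 ]
   rect [624.5 191.4] [226.  104.2] 76.9
top grey_tray 0.66 [417. 199.] 349 top z 0.084 mid [ 0.464  -0.2897  0.04
[... 1371 characters left out ...]
80.3] [31.1 31.4] 69.4
scene blue_tray 0.35 [310. 212.] 258 top z 0.093 mid [ 0.4392 -0.059   0.0522] mean [ 0.4459 -0.0631  0.0584]
   rect [442.  -61.3] [32.  34.2] 31.9
scene grey_tray 0.92 [249. 214.] 1559 top z 0.020 mid [ 0.3427 -0.1822  0.0508] mean [ 0.2935 -0.1912  0.0166]
   rect [ 344.8 -187.8] [227.9 219.5] 84.0
scene grey_tray 0.64 [406. 214.] 1511 top z 0.019 mid [0.626  0.1914 0.0152] mean [0.6261 0.1801 0.0162]
   rect [624.4 191.4] [233.1 109.7] 76.9
scene tube_rack_mid 0.69 [213. 308.] 3274 top z 0.088 mid [ 0.5796 -0.4903  0.0851] mean [ 0.5887 -0.4914  0.0864]
scene tape_dispenser_mid 0.64 [430. 170.] 1266 top z 0.072 mid [0.517  0.4683 0.0691] mean [0.5208 0.462  0.0682]
```

```bash
python3 - <<'E'
from h import *
p,d=ctrl.snapshot("top");K,R,t=cam("top")
# rectify plane z=.018: out px = ((0.40-... ) 2px/mm ; cols = -y, rows = -x
out=[]
S=2000
for x0,y0 in((.63,-.168),(.624,.191)):
    W,H=.26,.20
    A=np.array([[x0+H/2,y0+W/2],[x0+H/2,y0-W/2],[x0-H/2,y0-W/2],[x0-H/2,y0+W/2]])
    P=np.c_[A,np.full(4,.018)]@R.T+t;uv=(P@K.T);uv=uv[:,:2]/uv[:,2:]
    M=cv2.getPerspectiveTransform(uv.astype(np.float32),np.float32([[0,0],[W*S,0],[W*S,H*S],[0,H*S]]))
    q=cv2.warpPerspective(p[:,:,::-1],M,(int(W*S),int(H*S)),flags=cv2.INTER_CUBIC)
    g=cv2.GaussianBlur(cv2.cvtColor(q,cv2.COLOR_BGR2GRAY),(0,0),3);g=cv2.normalize(g,None,0,255,32)
    c=cv2.HoughCircles(g,cv2.HOUGH_GRADIENT,1.5,90,param1=40,param2=15,minRadius=42,maxRadius=78)
    if c is not None:
        for a,b,r in c[0][:6]:
            print((x0+H/2-b/S).round(4),(y0+W/2-a/S).round(4),r/2);cv2.circle(q,(int(a),int(b)),int(r),(0,255,255),1)
    out.append(q)
cv2.imwrite("pics/rect.png",np.vstack(out))
cv2.imwrite("pics/crop.png",cv2.resize(np.ascontiguousarray(p[110:280,200:440,::-1]),None,fx=3.3,fy=3.3,interpolation=3))
E
```

```text
0.6276 -0.1569 30.225
0.6411 -0.2296 36.0
0.6179 -0.0954 23.7
0.5504 -0.1329 27.3
0.6771 -0.2979 22.65
0.5609 -0.1981 27.3
0.6396 0.2509 36.0
0.6224 0.1796 29.7
0.6104 0.1196 23.475
0.6561 0.1301 30.9
0.5706 0.2839 28.5
0.5564 0.2134 27.525
```

View pics/crop.png

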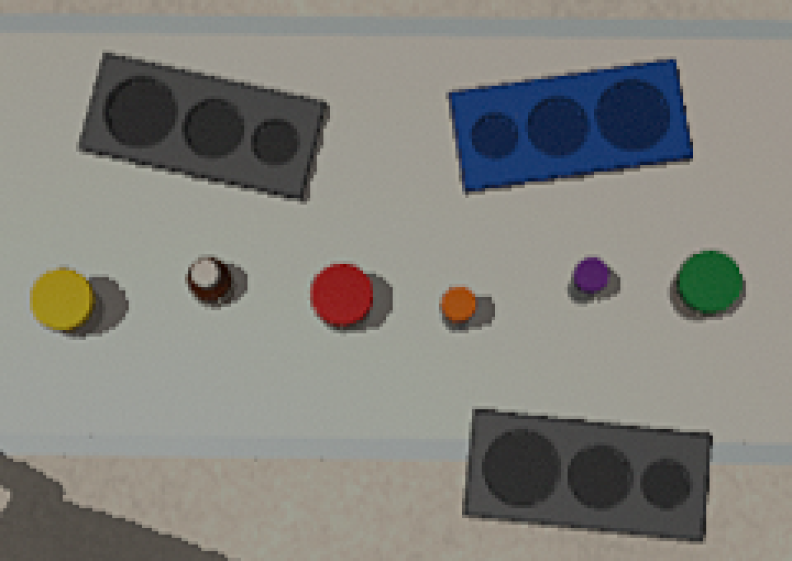

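```bash
python3 -c "
import cv2;q=cv2.imread('pics/rect.png');cv2.imwrite('pics/rect2.png',cv2.resize(q,None,fx=.74,fy=.74))"
```

```text
(no output)
```

View pics/rect2.png

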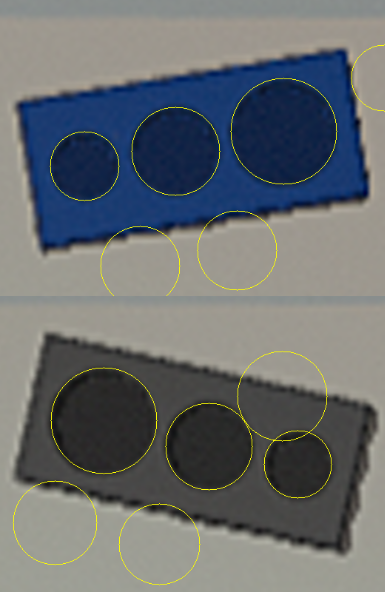

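Grey trays: (262,148) and (378,253). The first is farther to the robot's left (y≈+0.19, against −0.18 for the other), so it is the one meant, and the crop confirms this. Its jar well is at its left end, and the blue tray's jar well is at its right end. In the first picture the pieces stand at: yellow (219,200), bottle (263,195), red (303,199), orange (339,202), violet (378,194), green (414,195).

Yellow jar first.

```bash
python3 -m creep '[{"tx":0.02,"ty":-0.03,"tz":0.006,"wz":-0.12},{"tx":0.042,"ty":-0.06,"tz":0.012,"wz":-0.24},{"tx":0.063,"ty":-0.09,"tz":0.018,"wz":-0.36},{"tx":0.084,"ty":-0.12,"tz":0.024,"wz":-0.48},{"tx":0.104,"ty":-0.148,"tz":0.026,"wz":-0.60}]'
python3 -m creep '[{"tx":0.02,"ty":-0.03,"wz":-0.12},{"tx":0.042,"ty":-0.06,"wz":-0.24},{"tx":0.063,"ty":-0.09,"wz":-0.36},{"tx":0.084,"ty":-0.12,"wz":-0.48},{"tx":0.104,"ty":-0.149,"wz":-0.603}]'
python3 -c "
from h import *
s,R=st();print(s['time_s'],s['position'],R.round(3),s['q'])
p,d=ctrl.snapshot('wrist');cv2.imwrite('pics/w1.png',p[:,:,::-1])"
```

```text
1.25 [0.23433078 0.60630183 0.17509559] [[ 0.     0.36   0.933]
 [ 0.     0.933 -0.36 ]
 [-1.     0.    -0.   ]] [ 6.41386781e+01  7.09084245e+00  9.45540128e+01  4.16239367e-04
  7.83503550e+01 -4.73427517e+00]schema error: expected keys tx, ty, tz, wx, wy, wz, claw
schema error: expected keys tx, ty, tz, wx, wy, wz, claw
```

View pics/w1.png

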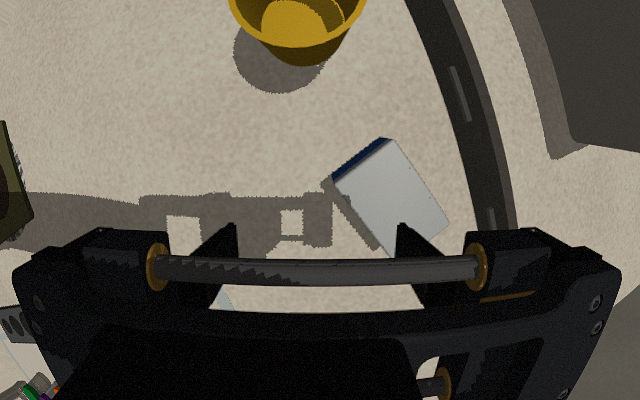

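The wrist picture shows the cup at (300,20) and a box at (390,190), with the fingers in between. The arm has not moved, because every row needs all seven keys.

```bash
python3 -m creep '[{"tx":0.02,"ty":-0.03,"tz":0.006,"wx":0,"wy":0,"wz":-0.12,"claw":0.095},{"tx":0.042,"ty":-0.06,"tz":0.012,"wx":0,"wy":0,"wz":-0.24,"claw":0.095},{"tx":0.063,"ty":-0.09,"tz":0.018,"wx":0,"wy":0,"wz":-0.36,"claw":0.095},{"tx":0.084,"ty":-0.12,"tz":0.024,"wx":0,"wy":0,"wz":-0.48,"claw":0.095},{"tx":0.104,"ty":-0.148,"tz":0.026,"wx":0,"wy":0,"wz":-0.60,"claw":0.095}]'
python3 -m creep '[{"tx":0.02,"ty":-0.03,"tz":0,"wx":0,"wy":0,"wz":-0.12,"claw":0.095},{"tx":0.042,"ty":-0.06,"tz":0,"wx":0,"wy":0,"wz":-0.24,"claw":0.095},{"tx":0.063,"ty":-0.09,"tz":0,"wx":0,"wy":0,"wz":-0.36,"claw":0.095},{"tx":0.084,"ty":-0.12,"tz":0,"wx":0,"wy":0,"wz":-0.48,"claw":0.095},{"tx":0.104,"ty":-0.149,"tz":0,"wx":0,"wy":0,"wz":-0.603,"claw":0.095}]'
python3 -c "
from h import *
s,R=st();print(s['time_s'],s['position'],R.round(3),s['q'])
p,d=ctrl.snapshot('wrist');cv2.imwrite('pics/w2.png',p[:,:,::-1])"
```

```text
time_s: 1.8
position: [0.3393, 0.4573, 0.2021]
orientation: [99.2, 89.9, 43.5]
contact_force: [0.2, -0.7, 0.3]
finger_gap: 0.0952
time_s: 2.3
position: [0.4431, 0.3079, 0.2013]
orientation: [114.8, 90.0, 24.5]
contact_force: [-0.7, 0.5, 0.4]
finger_gap: 0.0949
2.3 [0.4431141  0.30791225 0.20129244] [[ 0.001  1.    -0.006]
 [ 0.    -0.006 -1.   ]
 [-1.     0.001 -0.   ]] [ 2.90956028e+01 -7.88700950e+00  1.06932381e+02 -2.74355919e-03
  8.09211228e+01  2.94492514e+01]
```

View pics/w2.png

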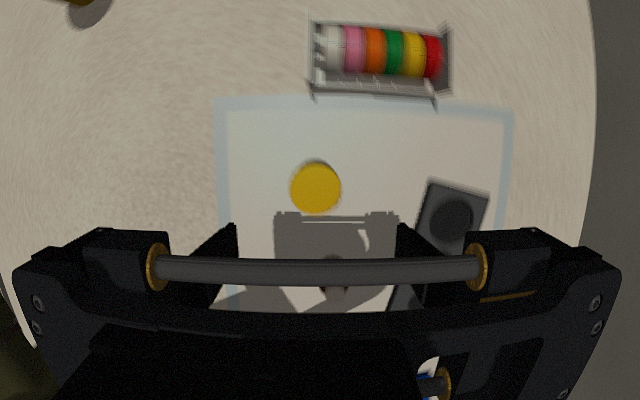

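```bash
cat >> h.py <<'E'
def wray(uv,z,s=None):
    c=ctrl.camera_info("wrist");K=c["mtx"];M=c["mount"]
    s,R=st();a=np.array([uv[0]-K[0,2],uv[1]-K[1,2]])/K[0,0];r=np.hypot(*a)
    v=np.array([*(a/r*np.sin(r)),np.cos(r)]);v=R@(M[:3,:3]@v);o=R@M[:3,3]+s['position']
    return o+v*(z-o[2])/v[2]
def blob(p,col,box=(100,300,150,500)):
    h=cv2.cvtColor(p,cv2.COLOR_RGB2HSV);lo,hi=dict(yellow=((20,120,80),(32,255,255)),green=((55,120,50),(85,255,255)),violet=((125,80,40),(160,255,255)),orange=((8,130,100),(18,255,255)))[col]
    m=cv2.inRange(h,lo,hi);k=np.zeros_like(m);k[box[0]:box[1],box[2]:box[3]]=255;m&=k
    n,l,stt,c=cv2.connectedComponentsWithStats(m);i=1+np.argmax(stt[1:,4]);return stt[i],c[i]
E
python3 -c "
from h import *
p,d=ctrl.snapshot('wrist');s,c=blob(p,'yellow');print(s,c,wray(c,.078))"
```

```text
[ 284  155   53   54 2162] [310.34967623 182.1933395 ] [0.43757212 0.31104242 0.078     ]
```

```bash
python3 -m creep '[{"tx":-0.002,"ty":0,"tz":-0.04,"wx":0,"wy":0,"wz":0.006,"claw":0.095},{"tx":-0.002,"ty":0,"tz":-0.08,"wx":0,"wy":0,"wz":0.006,"claw":0.095},{"tx":-0.002,"ty":0,"tz":-0.12,"wx":0,"wy":0,"wz":0.006,"claw":0.095},{"tx":-0.002,"ty":0,"tz":-0.142,"wx":0,"wy":0,"wz":0.006,"claw":0.095},{"tx":-0.002,"ty":0,"tz":-0.151,"wx":0,"wy":0,"wz":0.006,"claw":0.095}]'
python3 -m creep '[{"tx":0,"ty":0,"tz":0,"wx":0,"wy":0,"wz":0,"claw":0.045},{"tx":0,"ty":0,"tz":0,"wx":0,"wy":0,"wz":0,"claw":0.045},{"tx":0,"ty":0,"tz":0,"wx":0,"wy":0,"wz":0,"claw":0.045},{"tx":0,"ty":0,"tz":0,"wx":0,"wy":0,"wz":0,"claw":0.045},{"tx":0,"ty":0,"tz":0,"wx":0,"wy":0,"wz":0,"claw":0.045}]' 15
```

```text
time_s: 2.9
position: [0.4378, 0.3087, 0.0468]
orientation: [-64.0, 89.7, -153.7]
contact_force: [0.5, -0.2, 0.5]
finger_gap: 0.0947
time_s: 3.4
position: [0.441, 0.3097, 0.0512]
orientation: [120.5, 89.9, 30.8]
contact_force: [-0.3, -0.3, 0.9]
finger_gap: 0.0601
```

```bash
python3 -m creep '[{"tx":0,"ty":0,"tz":0,"wx":0,"wy":0,"wz":0,"claw":0.045},{"tx":0,"ty":0,"tz":0,"wx":0,"wy":0,"wz":0,"claw":0.045},{"tx":0,"ty":0,"tz":0.01,"wx":0,"wy":0,"wz":0,"claw":0.045},{"tx":0,"ty":0,"tz":0.03,"wx":0,"wy":0,"wz":0,"claw":0.045},{"tx":0,"ty":0,"tz":0.06,"wx":0,"wy":0,"wz":0,"claw":0.045}]' 15
```

```text
time_s: 3.9
position: [0.439, 0.3085, 0.1094]
orientation: [-61.2, 89.8, -150.9]
contact_force: [0.1, -0.1, -0.1]
finger_gap: 0.045
```

The gap reads 45 mm, less than the 58 mm lid, so I'll look.

```bash
python3 -c "
from h import *
p,d=ctrl.snapshot('wrist');q,d=ctrl.snapshot('scene')
cv2.imwrite('pics/w3.png',np.hstack([cv2.resize(p[:,:,::-1],(400,250)),cv2.resize(np.ascontiguousarray(q[80:280,300:520,::-1]),(400,364))[:250]]));cv2.imwrite('pics/s3.png',q[:,:,::-1])"
```

```text
(no output)
```

View pics/w3.png

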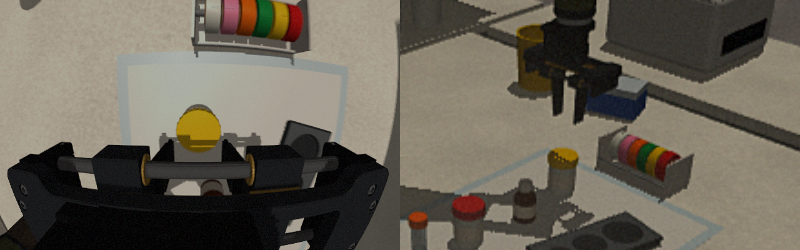

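View pics/s3.png

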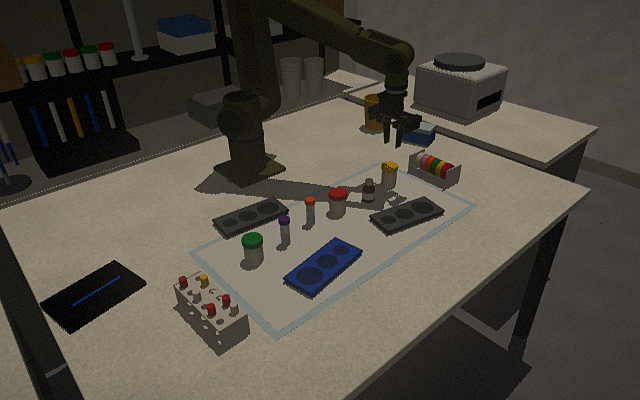

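```bash
python3 -c "
from h import *
s,R=st();K,Rc,t=cam('scene');print(s['position'],s['time_s'])
for X in (s['position'],[.44,.3095,.078],[.44,.3095,0]):
    P=K@(Rc@np.array(X)+t);print(P[:2]/P[2])
P,d=ctrl.snapshot('scene')
X=cloud('scene',d);print(X[143,388],X[135,400],X[143,400])
b,c=blob(P,'yellow',(150,200,360,420));print(b,c,onplane('scene',c,.07))
q,d2=ctrl.snapshot('top');cv2.imwrite('pics/t3.png',q[:,:,::-1])
cv2.imwrite('pics/s4.png',cv2.resize(np.ascontiguousarray(P[80:230,300:500,::-1]),None,fx=4,fy=4))
p,d=ctrl.snapshot('wrist');b,c=blob(p,'yellow');print(b,c,wray(c,.078))
"
```

```text
[0.44345731 0.31105532 0.1156693 ] 4.0
[390.86214353 154.72110851]
[389.15368709 164.07994516]
[387.83578247 183.09540014]
[ 0.20862142  0.57195907 -0.00559099] [0.47899148 0.30797578 0.20311828] [0.4746891  0.31687699 0.16944392]
[383 161  15   8  71] [391.01408451 164.08450704] [0.43493265 0.32594557 0.07      ]
[ 279  173   71   71 3830] [314.06057441 208.34438642] [0.43811045 0.30900868 0.078     ]
```

View pics/s4.png

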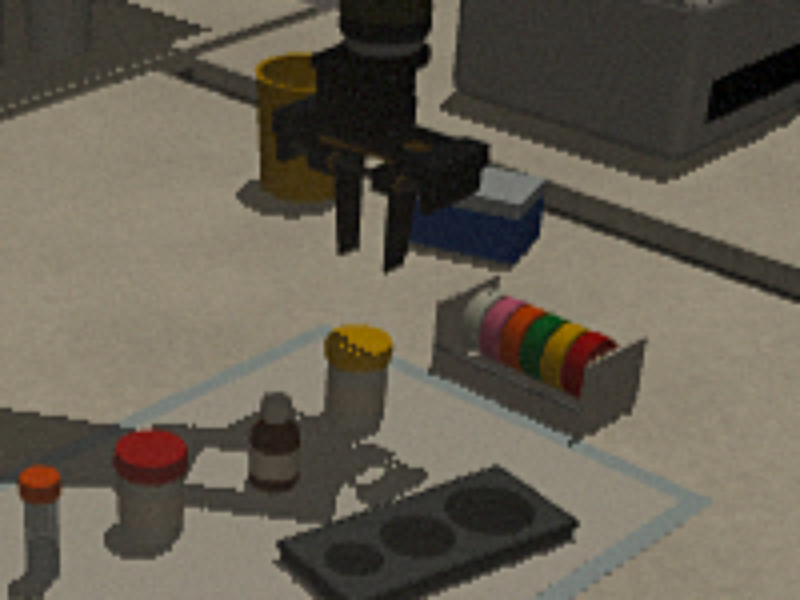

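View pics/t3.png

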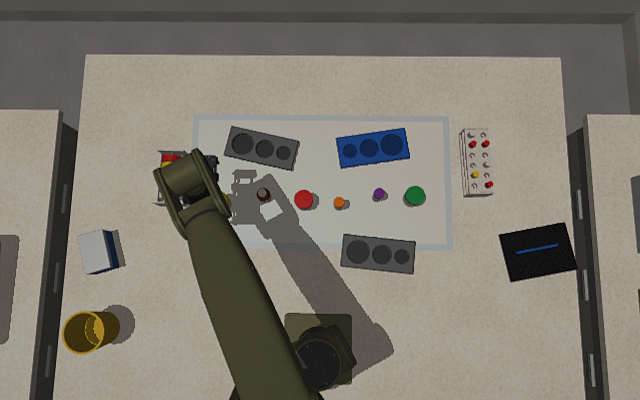

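```bash
python3 -c "
from h import *
print(ctrl.get_state())
P,d=ctrl.snapshot('scene');X=cloud('scene',d)
g=P.astype(int).sum(2)
for v in range(104,156,2):
    for u in range(380,406):
        if g[v,u]<90 and d[v,u]>0 and d[v,u]<1.7: print(v,u,X[v,u].round(3),end=' ');break
    print()
w,d=ctrl.snapshot('wrist');
cv2.imwrite('pics/w5.png',cv2.convertScaleAbs(w[:,:,::-1],alpha=2.0));print(d[150:330:10,316].round(3))
"
```

```text
{'time_s': 4.15, 'q': array([ 2.93622553e+01, -4.25362701e+00,  1.12542348e+02,  1.50997815e-03,
        7.17192480e+01,  2.90789055e+01]), 'dq': array([-0.04652659,  0.90810312,  1.29951075, -0.03761122,  0.02571873,
       -0.00729479]), 'tau': array([-2.42478942e-03, -3.23030198e+01, -3.58318055e+01,  8.81396234e-02,
       -3.98476305e-02,  1.26997445e-03]), 'position': array([0.4401817 , 0.30915781, 0.10993542]), 'orientation': array([ -71.12056578,   89.99190343, -160.83768979]), 'contact_force': array([-0.30210861, -1.22536435,  0.41385483]), 'ft_torque': array([-0.07970539,  0.05949479, -0.00217207]), 'finger_gap': 0.04476200104608128}
104 380 [0.402 0.287 0.296] 
106 380 [0.403 0.286 0.289] 
108 380 [0.403 0.287 0.282] 
110 380 [0.403 0.288 0.275] 
112 380 [0.403 0.288 0.268] 
114 380 [0.406 0.286 0.262] 
116 383 [0.42  0.285 0.26 ] 
118 380 [0.408 0.284 0.249] 
120 380 [0.41  0.282 0.243] 
122 380 [0.417 0.275 0.24 ] 
124 380 [0.413 0.28  0.23 ] 
126 383 [0.412 0.297 0.218] 
128 383 [0.409 0.301 0.208] 
130 383 [0.411 0.3   0.202] 
132 383 [0.413 0.298 0.196] 
134 383 [0.416 0.294 0.191] 
136 383 [0.415 0.297 0.182] 
138 384 [0.418 0.299 0.175] 
140 383 [0.412 0.301 0.164] 
142 384 [0.418 0.3   0.159] 
144 384 [0.416 0.303 0.15 ] 
146 395 [0.47  0.298 0.163] 
148 395 [0.469 0.299 0.155] 



[0.316 0.318 0.287 0.246 0.245 0.247 0.248 0.252 0.254 0.255 0.341 0.086
 0.081 0.083 0.354 0.357 0.361 0.065]
```

View pics/w5.png

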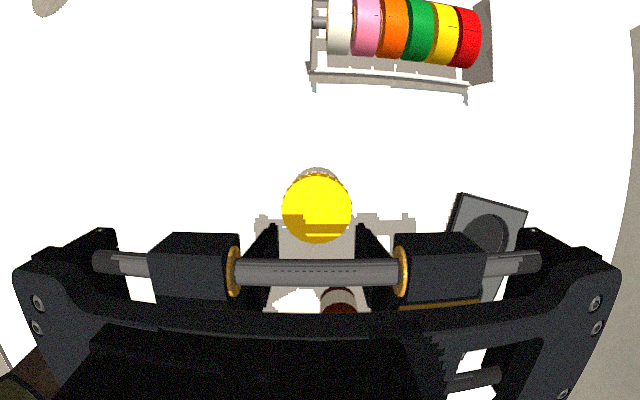

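```bash
python3 -c "
from h import *
K,Rc,t=cam('scene')
P=K@(Rc@np.array([.2343,.6063,.1751])+t);print('start TCP px',P[:2]/P[2])
c=ctrl.camera_info('wrist');Kw=c['mtx'];M=c['mount']
w,d=ctrl.snapshot('wrist')
v,u=np.mgrid[:400,:640];a=(u-Kw[0,2])/Kw[0,0];b=(v-Kw[1,2])/Kw[1,1];r=np.hypot(a,b)+1e-9
k=np.tan(r)/r
Pc=np.stack([a*k*d,b*k*d,d,],-1);Pt=Pc@M[:3,:3].T+M[:3,3]
for v_ in range(222,262,4):
  for u_ in (258,265,272,360,367,375):
    print(v_,u_,Pt[v_,u_].round(3),end=' | ')
  print()
m=(d>0)&(d<.3)&(abs(Pt[:,:,1])<.06)&(abs(Pt[:,:,2])<.02)&(Pt[:,:,0]<.02)
print(m.sum(),np.percentile(Pt[m][:,0],[50,90,97,99,100]))
"
python3 -c "
import cv2;q=cv2.imread('pics/scene0.png');cv2.imwrite('pics/s0c.png',cv2.resize(q[20:150,320:480],None,fx=4,fy=4))"
```

```text
start TCP px [401.0401081  102.12110376]
222 258 [ 0.106 -0.064  0.036] | 222 265 [ 0.108 -0.056  0.037] | 222 272 [ 0.107 -0.048  0.036] | 222 360 [0.106 0.047 0.036] | 222 367 [0.107 0.055 0.036] | 222 375 [0.107 0.064 0.036] | 
226 258 [ 0.107 -0.064  0.041] | 226 265 [ 0.107 -0.056  0.041] | 226 272 [-0.047 -0.025 -0.011] | 226 360 [-0.049  0.024 -0.012] | 226 367 [0.107 0.055 0.041] | 226 375 [0.106 0.064 0.04 ] | 
230 258 [ 0.107 -0.064  0.046] | 230 265 [-0.055 -0.028 -0.012] | 230 272 [-0.053 -0.024 -0.011] | 230 360 [-0.049  0.024 -0.009] | 230 367 [-0.054  0.027 -0.011] | 230 375 [0.107 0.064 0.045] | 
234 258 [ 0.107 -0.065  0.05 ] | 234 265 [-0.06  -0.027 -0.011] | 234 272 [-0.056 -0.024 -0.01 ] | 234 360 [-0.056  0.023 -0.01 ] | 234 367 [-0.06   0.026 -0.011] | 234 375 [0.107 0.064 0.05 ] | 
238 258 [-0.067 -0.029 -0.012] | 238 265 [-0.067 -0.026 -0.011] | 238 272 [-0.063 -0.023 -0.01 ] | 238 360 [-0.063  0.022 -0.01 ] | 238 367 [-0.067  0.025 -0.012] | 238 375 [-0.067  0.029 -0.011] | 
242 258 [-0.071 -0.029 -0.011] | 242 265 [-0.072 -0.025 -0.011] | 242 272 [-0.065 -0.
[... 276 characters left out ...]
 | 246 375 [-0.077  0.027 -0.011] | 
250 258 [-0.082 -0.027 -0.011] | 250 265 [-0.211 -0.    -0.066] | 250 272 [-0.066 -0.023 -0.005] | 250 360 [-0.066  0.022 -0.005] | 250 367 [-0.078  0.023 -0.01 ] | 250 375 [-0.081  0.027 -0.011] | 
254 258 [-0.087 -0.026 -0.011] | 254 265 [-0.083 -0.023 -0.01 ] | 254 272 [-0.066 -0.023 -0.002] | 254 360 [-0.067  0.022 -0.003] | 254 367 [-0.084  0.023 -0.01 ] | 254 375 [-0.086  0.026 -0.011] | 
258 258 [-0.131 -0.017 -0.03 ] | 258 265 [-0.131 -0.015 -0.03 ] | 258 272 [-0.066 -0.023 -0.   ] | 258 360 [-0.067  0.022 -0.001] | 258 367 [-0.131  0.014 -0.03 ] | 258 375 [-0.131  0.017 -0.03 ] | 
6973 [-0.14141842 -0.06569964 -0.04929515 -0.04341103 -0.03989529]
```

View pics/s0c.png

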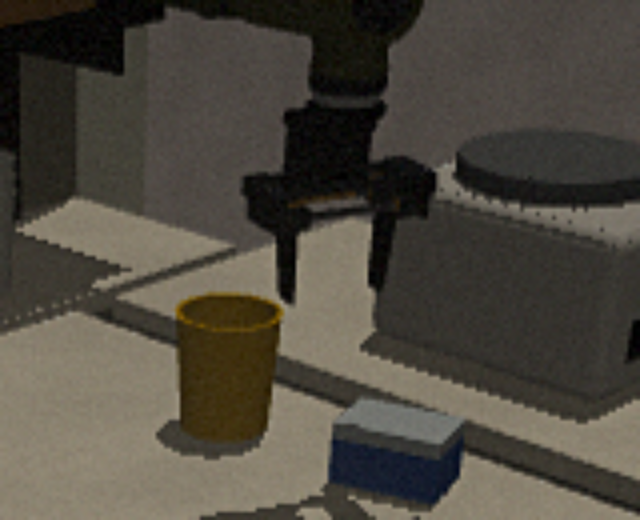

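Both cameras put the visible fingertips about 40 mm short of the reported TCP: tool x = −0.040 from wrist depth, and about 9 px in the scene view. That explains the fingers closing above the lid. I'll aim with tips = TCP z + 40 mm and watch the force while descending.

```bash
python3 -m creep '[{"tx":0,"ty":0,"tz":0,"wx":0,"wy":0,"wz":0,"claw":0.095},{"tx":0,"ty":0,"tz":0,"wx":0,"wy":0,"wz":0,"claw":0.095},{"tx":0,"ty":0,"tz":0,"wx":0,"wy":0,"wz":0,"claw":0.095},{"tx":0,"ty":0,"tz":-0.02,"wx":0,"wy":0,"wz":0,"claw":0.095},{"tx":0,"ty":0,"tz":-0.04,"wx":0,"wy":0,"wz":0,"claw":0.095}]' 20
python3 -m creep '[{"tx":0,"ty":0,"tz":-0.015,"wx":0,"wy":0,"wz":0,"claw":0.095},{"tx":0,"ty":0,"tz":-0.03,"wx":0,"wy":0,"wz":0,"claw":0.095},{"tx":0,"ty":0,"tz":-0.045,"wx":0,"wy":0,"wz":0,"claw":0.095},{"tx":0,"ty":0,"tz":-0.06,"wx":0,"wy":0,"wz":0,"claw":0.095},{"tx":0,"ty":0,"tz":-0.06,"wx":0,"wy":0,"wz":0,"claw":0.095}]' 20
python3 -m creep '[{"tx":0,"ty":0,"tz":0,"wx":0,"wy":0,"wz":0,"claw":0.045},{"tx":0,"ty":0,"tz":0,"wx":0,"wy":0,"wz":0,"claw":0.045},{"tx":0,"ty":0,"tz":0,"wx":0,"wy":0,"wz":0,"claw":0.045},{"tx":0,"ty":0,"tz":0,"wx":0,"wy":0,"wz":0,"claw":0.045},{"tx":0,"ty":0,"tz":0,"wx":0,"wy":0,"wz":0,"claw":0.045}]' 20
python3 -m creep '[{"tx":0,"ty":0,"tz":0,"wx":0,"wy":0,"wz":0,"claw":0.045},{"tx":0,"ty":0,"tz":0,"wx":0,"wy":0,"wz":0,"claw":0.045},{"tx":0,"ty":0,"tz":0,"wx":0,"wy":0,"wz":0,"claw":0.045}]' 20
```

```text
time_s: 4.8
position: [0.4411, 0.3097, 0.0705]
orientation: [118.8, 89.9, 29.1]
contact_force: [-0.1, -0.5, 0.1]
finger_gap: 0.0796
time_s: 5.3
position: [0.4385, 0.3082, 0.0072]
orientation: [-60.4, 89.7, -150.1]
contact_force: [0.0, -0.1, -0.1]
finger_gap: 0.0953
time_s: 5.8
position: [0.4406, 0.3095, 0.0106]
orientation: [120.6, 89.9, 30.9]
contact_force: [-0.3, 0.1, -0.1]
finger_gap: 0.0602
time_s: 6.1
position: [0.4406, 0.3094, 0.0104]
orientation: [124.7, 90.0, 35.0]
contact_force: [-0.7, 0.2, 2.9]
finger_gap: 0.0579
```

Gripped at 57.9 mm, which is the lid. Lift.

```bash
python3 -m creep '[{"tx":0,"ty":0,"tz":0.02,"wx":0,"wy":0,"wz":0,"claw":0.045},{"tx":0,"ty":0,"tz":0.05,"wx":0,"wy":0,"wz":0,"claw":0.045},{"tx":0,"ty":0,"tz":0.085,"wx":0,"wy":0,"wz":0,"claw":0.045},{"tx":0,"ty":0,"tz":0.12,"wx":0,"wy":0,"wz":0,"claw":0.045},{"tx":0,"ty":0,"tz":0.14,"wx":0,"wy":0,"wz":0,"claw":0.045}]' 20
python3 -c "
from h import *
p,d=ctrl.snapshot('wrist');q,d=ctrl.snapshot('scene')
cv2.imwrite('pics/w6.png',np.hstack([cv2.resize(p[:,:,::-1],(400,250)),cv2.resize(np.ascontiguousarray(q[80:218,300:520,::-1]),(400,250))]))"
```

```text
time_s: 6.6
position: [0.4414, 0.3099, 0.1531]
orientation: [118.6, 89.8, 28.9]
contact_force: [-0.4, -0.2, -0.9]
finger_gap: 0.0574
```

View pics/w6.png

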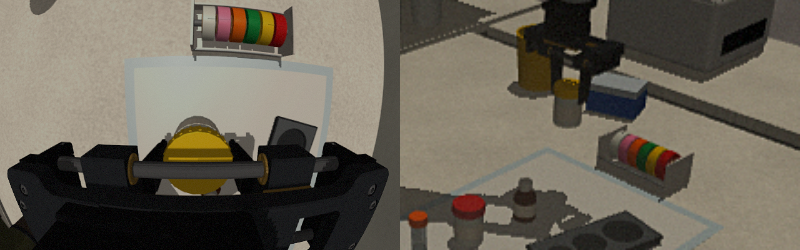

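```bash
python3 -m creep '[{"tx":0.014,"ty":-0.038,"tz":0,"wx":0,"wy":0,"wz":0,"claw":0.045},{"tx":0.03,"ty":-0.08,"tz":0,"wx":0,"wy":0,"wz":0,"claw":0.045},{"tx":0.046,"ty":-0.124,"tz":0,"wx":0,"wy":0,"wz":0,"claw":0.045},{"tx":0.062,"ty":-0.168,"tz":0,"wx":0,"wy":0,"wz":0,"claw":0.045},{"tx":0.078,"ty":-0.21,"tz":0,"wx":0,"wy":0,"wz":0,"claw":0.045}]' 20
python3 -m creep '[{"tx":0.016,"ty":-0.044,"tz":0,"wx":0,"wy":0,"wz":0,"claw":0.045},{"tx":0.032,"ty":-0.088,"tz":0,"wx":0,"wy":0,"wz":0,"claw":0.045},{"tx":0.049,"ty":-0.132,"tz":0,"wx":0,"wy":0,"wz":0,"claw":0.045},{"tx":0.065,"ty":-0.176,"tz":0,"wx":0,"wy":0,"wz":0,"claw":0.045},{"tx":0.081,"ty":-0.218,"tz":0,"wx":0,"wy":0,"wz":0,"claw":0.045}]' 20
python3 -m creep '[{"tx":0.015,"ty":-0.04,"tz":0,"wx":0,"wy":0,"wz":0,"claw":0.045},{"tx":0.029,"ty":-0.078,"tz":0,"wx":0,"wy":0,"wz":0,"claw":0.045},{"tx":0.041,"ty":-0.11,"tz":0,"wx":0,"wy":0,"wz":0,"claw":0.045},{"tx":0.041,"ty":-0.11,"tz":-0.03,"wx":0,"wy":0,"wz":0,"claw":0.045},{"tx":0.041,"ty":-0.11,"tz":-0.06,"wx":0,"wy":0,"wz":0,"claw":0.045}]' 20
python3 -m creep '[{"tx":0,"ty":0,"tz":-0.02,"wx":0,"wy":0,"wz":0,"claw":0.045},{"tx":0,"ty":0,"tz":-0.035,"wx":0,"wy":0,"wz":0,"claw":0.045},{"tx":0,"ty":0,"tz":-0.045,"wx":0,"wy":0,"wz":0,"claw":0.045},{"tx":0,"ty":0,"tz":-0.045,"wx":0,"wy":0,"wz":0,"claw":0.045}]' 20
python3 -c "
from h import *
s,R=st();print(s['position'],R.round(3).tolist())
p,d=ctrl.snapshot('wrist');q,d=ctrl.snapshot('top')
cv2.imwrite('pics/w7.png',np.hstack([cv2.resize(p[:,:,::-1],(400,250)),cv2.resize(np.ascontiguousarray(q[90:240,310:550,::-1]),(400,250))]))"
```

```text
time_s: 7.2
position: [0.5174, 0.0973, 0.1475]
orientation: [-84.9, 89.8, -174.6]
contact_force: [0.8, -0.0, -0.3]
finger_gap: 0.0576
time_s: 7.7
position: [0.5984, -0.1205, 0.1472]
orientation: [-107.9, 89.8, 162.3]
contact_force: [0.4, 0.4, -0.7]
finger_gap: 0.058
time_s: 8.2
position: [0.6401, -0.2301, 0.0876]
orientation: [-116.8, 90.0, 153.4]
contact_force: [0.3, 0.1, -2.2]
finger_gap: 0.0577
time_s: 8.6
position: [0.6389, -0.228, 0.0425]
orientation: [-113.9, 89.8, 156.4]
contact_force: [-0.4, 0.1, -1.3]
finger_gap: 0.0575
[ 0.63894663 -0.22799113  0.04251877] [[-0.004, 1.0, 0.005], [0.002, 0.005, -1.0], [-1.0, -0.004, -0.002]]
```

View pics/w7.png

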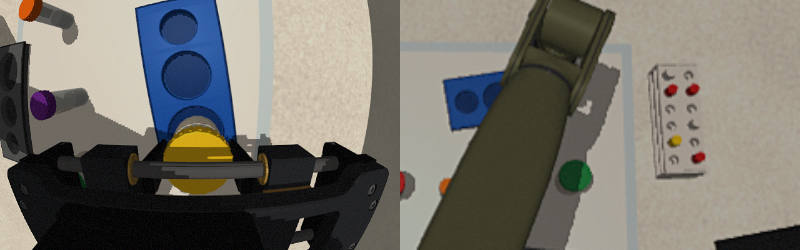

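The jar at (200,155) lines up with the jar well. Lower and release.

```bash
python3 -m creep '[{"tx":0,"ty":0,"tz":-0.012,"wx":0,"wy":0,"wz":0,"claw":0.045},{"tx":0,"ty":0,"tz":-0.022,"wx":0,"wy":0,"wz":0,"claw":0.045},{"tx":0,"ty":0,"tz":-0.027,"wx":0,"wy":0,"wz":0,"claw":0.045},{"tx":0,"ty":0,"tz":-0.03,"wx":0,"wy":0,"wz":0,"claw":0.045},{"tx":0,"ty":0,"tz":-0.03,"wx":0,"wy":0,"wz":0,"claw":0.045}]' 20
python3 -m creep '[{"tx":0,"ty":0,"tz":0,"wx":0,"wy":0,"wz":0,"claw":0.095},{"tx":0,"ty":0,"tz":0,"wx":0,"wy":0,"wz":0,"claw":0.095},{"tx":0,"ty":0,"tz":0,"wx":0,"wy":0,"wz":0,"claw":0.095},{"tx":0,"ty":0,"tz":0,"wx":0,"wy":0,"wz":0,"claw":0.095},{"tx":0,"ty":0,"tz":0.01,"wx":0,"wy":0,"wz":0,"claw":0.095}]' 20
python3 -m creep '[{"tx":0,"ty":0,"tz":0.02,"wx":0,"wy":0,"wz":0,"claw":0.095},{"tx":0,"ty":0,"tz":0.05,"wx":0,"wy":0,"wz":0,"claw":0.095},{"tx":0,"ty":0,"tz":0.09,"wx":0,"wy":0,"wz":0,"claw":0.095},{"tx":0,"ty":0,"tz":0.12,"wx":0,"wy":0,"wz":0,"claw":0.095},{"tx":0,"ty":0,"tz":0.135,"wx":0,"wy":0,"wz":0,"claw":0.095}]' 20
python3 -c "
from h import *
p,d=ctrl.snapshot('wrist');q,d=ctrl.snapshot('scene')
cv2.imwrite('pics/w8.png',np.hstack([cv2.resize(p[:,:,::-1],(400,250)),cv2.resize(np.ascontiguousarray(q[180:318,200:420,::-1]),(400,250))]))"
```

```text
time_s: 9.2
position: [0.6403, -0.2288, 0.0149]
orientation: [-89.4, 90.0, -179.1]
contact_force: [-0.4, -0.0, -1.4]
finger_gap: 0.0574
time_s: 9.7
position: [0.6391, -0.2282, 0.0236]
orientation: [-114.5, 89.8, 155.8]
contact_force: [-0.3, 0.6, 0.1]
finger_gap: 0.0914
time_s: 10.2
position: [0.6422, -0.2295, 0.1653]
orientation: [65.9, 89.6, -23.8]
contact_force: [0.1, 0.6, 0.2]
finger_gap: 0.0951
```

View pics/w8.png

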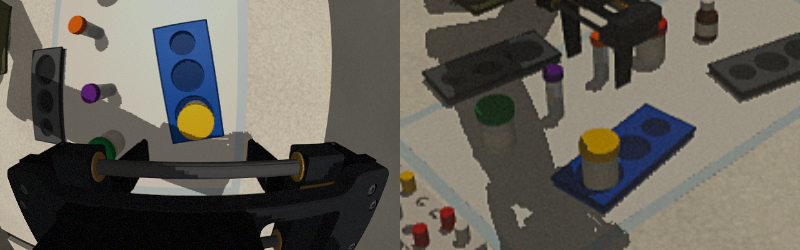

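The yellow jar stands in the blue jar well. Next, the bottle.

```bash
python3 -m creep '[{"tx":-0.017,"ty":0.04,"tz":0,"wx":0,"wy":0,"wz":0,"claw":0.095},{"tx":-0.035,"ty":0.082,"tz":0,"wx":0,"wy":0,"wz":0,"claw":0.095},{"tx":-0.053,"ty":0.125,"tz":0,"wx":0,"wy":0,"wz":0,"claw":0.095},{"tx":-0.071,"ty":0.167,"tz":0,"wx":0,"wy":0,"wz":0,"claw":0.095},{"tx":-0.089,"ty":0.21,"tz":0,"wx":0,"wy":0,"wz":0,"claw":0.095}]' 20
python3 -m creep '[{"tx":-0.018,"ty":0.043,"tz":0,"wx":0,"wy":0,"wz":0,"claw":0.095},{"tx":-0.036,"ty":0.085,"tz":0,"wx":0,"wy":0,"wz":0,"claw":0.095},{"tx":-0.054,"ty":0.127,"tz":0,"wx":0,"wy":0,"wz":0,"claw":0.095},{"tx":-0.072,"ty":0.169,"tz":0,"wx":0,"wy":0,"wz":0,"claw":0.095},{"tx":-0.083,"ty":0.195,"tz":0,"wx":0,"wy":0,"wz":0,"claw":0.095}]' 20
python3 -m creep '[{"tx":0,"ty":0,"tz":0,"wx":0,"wy":0,"wz":0,"claw":0.095}]' 20
python3 -c "
from h import *
s,R=st();print(s['position'],R.round(3).tolist())
p,d=ctrl.snapshot('wrist');cv2.imwrite('pics/w9.png',p[:,:,::-1])
for o in ctrl.silhouettes('wrist','amber_bottle_mid'):
    ys,xs=np.nonzero(o['pixels']);print(o['score'],o['pixel'],xs.min(),xs.max(),ys.min(),ys.max())"
```

```text
time_s: 10.8
position: [0.5489, -0.0172, 0.1572]
orientation: [-99.7, 89.8, 170.5]
contact_force: [0.6, -0.7, -0.2]
finger_gap: 0.0949
time_s: 11.3
position: [0.4655, 0.1782, 0.1575]
orientation: [-83.4, 89.8, -173.0]
contact_force: [0.6, 0.4, -0.4]
finger_gap: 0.0949
time_s: 11.4
position: [0.4656, 0.1785, 0.1576]
orientation: [-85.4, 89.8, -174.8]
contact_force: [0.9, -0.3, 0.7]
finger_gap: 0.0949
[0.46562612 0.17847767 0.15758219] [[-0.004, 1.0, 0.01], [-0.0, 0.01, -1.0], [-1.0, -0.004, 0.0]]
0.9 [318.4, 189.0] 297 334 168 211
```

View pics/w9.png

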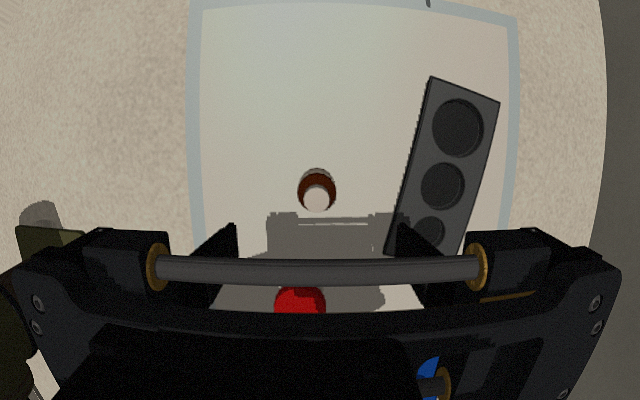

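```bash
python3 -m creep '[{"tx":0,"ty":0,"tz":0,"wx":0,"wy":0,"wz":0,"claw":0.095},{"tx":0,"ty":0,"tz":0,"wx":0,"wy":0,"wz":0,"claw":0.095}]' 20
python3 -c "
from h import *
s,R=st();print(s['position'],R.round(3).tolist())
p,d=ctrl.snapshot('wrist')
h=p.astype(int).min(2);m=np.zeros((400,640),bool);m[186:216,300:336]=h[186:216,300:336]>0
for o in ctrl.silhouettes('wrist','amber_bottle_mid'):
    ys,xs=np.nonzero(o['pixels']&(h>90));print(o['score'],xs.min(),xs.max(),ys.min(),ys.max())
for c in ((316.5,200),):print(wray(c,.08))
print(wray((316,189),.05))"
```

```text
time_s: 11.7
position: [0.4686, 0.1752, 0.1595]
orientation: [-65.0, 89.9, -154.8]
contact_force: [0.1, -0.4, 0.2]
finger_gap: 0.0951
[0.46856581 0.17519712 0.15946   ] [[-0.001, 1.0, 0.003], [-0.0, 0.003, -1.0], [-1.0, -0.001, 0.0]]
0.87 293 332 164 208
[0.46857961 0.17046239 0.08      ]
[0.46802747 0.17506713 0.05      ]
```

```bash
python3 -m creep '[{"tx":0,"ty":-0.001,"tz":-0.03,"wx":0,"wy":0,"wz":0,"claw":0.095},{"tx":0,"ty":-0.001,"tz":-0.065,"wx":0,"wy":0,"wz":0,"claw":0.095},{"tx":0,"ty":-0.001,"tz":-0.095,"wx":0,"wy":0,"wz":0,"claw":0.095},{"tx":0,"ty":-0.001,"tz":-0.125,"wx":0,"wy":0,"wz":0,"claw":0.095},{"tx":0,"ty":-0.001,"tz":-0.15,"wx":0,"wy":0,"wz":0,"claw":0.095}]' 20
python3 -m creep '[{"tx":0,"ty":0,"tz":-0.012,"wx":0,"wy":0,"wz":0,"claw":0.095},{"tx":0,"ty":0,"tz":-0.023,"wx":0,"wy":0,"wz":0,"claw":0.095},{"tx":0,"ty":0,"tz":-0.03,"wx":0,"wy":0,"wz":0,"claw":0.095},{"tx":0,"ty":0,"tz":-0.03,"wx":0,"wy":0,"wz":0,"claw":0.095}]' 20
```

```text
time_s: 12.3
position: [0.468, 0.1745, 0.0083]
orientation: [-73.9, 89.9, -163.7]
contact_force: [0.1, -0.1, -0.6]
finger_gap: 0.0949
time_s: 12.7
position: [0.4684, 0.1751, -0.0201]
orientation: [-73.2, 90.0, -163.0]
contact_force: [-0.6, -0.1, 1.0]
finger_gap: 0.0952
```

```bash
python3 -m creep '[{"tx":0,"ty":0,"tz":0,"wx":0,"wy":0,"wz":0,"claw":0.032},{"tx":0,"ty":0,"tz":0,"wx":0,"wy":0,"wz":0,"claw":0.032},{"tx":0,"ty":0,"tz":0,"wx":0,"wy":0,"wz":0,"claw":0.032},{"tx":0,"ty":0,"tz":0,"wx":0,"wy":0,"wz":0,"claw":0.032},{"tx":0,"ty":0,"tz":0,"wx":0,"wy":0,"wz":0,"claw":0.032}]' 25
python3 -m creep '[{"tx":0,"ty":0,"tz":0,"wx":0,"wy":0,"wz":0,"claw":0.032},{"tx":0,"ty":0,"tz":0,"wx":0,"wy":0,"wz":0,"claw":0.032},{"tx":0,"ty":0,"tz":0,"wx":0,"wy":0,"wz":0,"claw":0.032},{"tx":0,"ty":0,"tz":0,"wx":0,"wy":0,"wz":0,"claw":0.032}]' 25
```

```text
time_s: 13.2
position: [0.4685, 0.1753, -0.0196]
orientation: [101.4, 90.0, 11.7]
contact_force: [0.1, 0.1, 0.4]
finger_gap: 0.0602
time_s: 13.6
position: [0.468, 0.1753, -0.02]
orientation: [-85.4, 89.9, -175.2]
contact_force: [-3.1, 0.1, 1.0]
finger_gap: 0.0418
```

```bash
python3 -m creep '[{"tx":0,"ty":0,"tz":0.02,"wx":0,"wy":0,"wz":0,"claw":0.032},{"tx":0,"ty":0,"tz":0.05,"wx":0,"wy":0,"wz":0,"claw":0.032},{"tx":0,"ty":0,"tz":0.085,"wx":0,"wy":0,"wz":0,"claw":0.032},{"tx":0,"ty":0,"tz":0.12,"wx":0,"wy":0,"wz":0,"claw":0.032},{"tx":0.005,"ty":-0.01,"tz":0.145,"wx":0,"wy":0,"wz":0,"claw":0.032}]' 25
python3 -m creep '[{"tx":0.018,"ty":-0.038,"tz":0,"wx":0,"wy":0,"wz":0,"claw":0.032},{"tx":0.037,"ty":-0.078,"tz":0,"wx":0,"wy":0,"wz":0,"claw":0.032},{"tx":0.057,"ty":-0.12,"tz":0,"wx":0,"wy":0,"wz":0,"claw":0.032},{"tx":0.077,"ty":-0.162,"tz":0,"wx":0,"wy":0,"wz":0,"claw":0.032},{"tx":0.096,"ty":-0.202,"tz":0,"wx":0,"wy":0,"wz":0,"claw":0.032}]' 25
python3 -m creep '[{"tx":0.018,"ty":-0.038,"tz":0,"wx":0,"wy":0,"wz":0,"claw":0.032},{"tx":0.037,"ty":-0.078,"tz":0,"wx":0,"wy":0,"wz":0,"claw":0.032},{"tx":0.052,"ty":-0.108,"tz":0,"wx":0,"wy":0,"wz":0,"claw":0.032},{"tx":0.058,"ty":-0.12,"tz":-0.015,"wx":0,"wy":0,"wz":0,"claw":0.032},{"tx":0.058,"ty":-0.12,"tz":-0.05,"wx":0,"wy":0,"wz":0,"claw":0.032}]' 25
python3 -m creep '[{"tx":0,"ty":0,"tz":-0.025,"wx":0,"wy":0,"wz":0,"claw":0.032},{"tx":0,"ty":0,"tz":-0.045,"wx":0,"wy":0,"wz":0,"claw":0.032},{"tx":0,"ty":0,"tz":-0.06,"wx":0,"wy":0,"wz":0,"claw":0.032},{"tx":0,"ty":0,"tz":-0.06,"wx":0,"wy":0,"wz":0,"claw":0.032}]' 25
python3 -c "
from h import *
p,d=ctrl.snapshot('wrist');q,d=ctrl.snapshot('scene')
cv2.imwrite('pics/w10.png',np.hstack([cv2.resize(p[:,:,::-1],(400,250)),cv2.resize(np.ascontiguousarray(q[180:318,200:420,::-1]),(400,250))]))"
```

```text
time_s: 14.1
position: [0.4739, 0.1659, 0.1273]
orientation: [108.5, 89.8, 18.9]
contact_force: [0.5, 0.1, -0.7]
finger_gap: 0.0414
time_s: 14.6
position: [0.5699, -0.0387, 0.1246]
orientation: [69.2, 90.0, -20.6]
contact_force: [1.1, 0.9, -1.7]
finger_gap: 0.0416
time_s: 15.1
position: [0.6312, -0.1602, 0.0781]
orientation: [68.1, 89.5, -21.8]
contact_force: [0.8, 1.3, -0.7]
finger_gap: 0.0416
time_s: 15.5
position: [0.6251, -0.156, 0.0117]
orientation: [-108.5, 89.7, 161.8]
contact_force: [0.2, 0.1, -1.5]
finger_gap: 0.0418
```

View pics/w10.png

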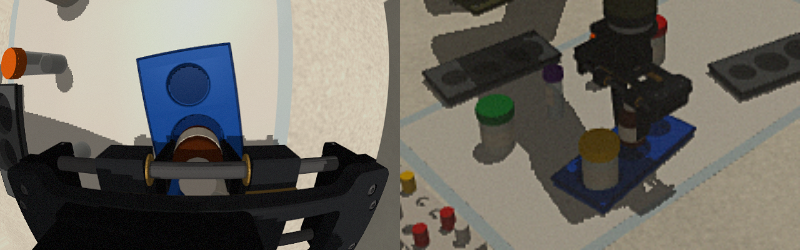

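The bottle is over the bottle well, next to the yellow jar. Lower and release.

```bash
python3 -m creep '[{"tx":0,"ty":0,"tz":-0.012,"wx":0,"wy":0,"wz":0,"claw":0.032},{"tx":0,"ty":0,"tz":-0.022,"wx":0,"wy":0,"wz":0,"claw":0.032},{"tx":0,"ty":0,"tz":-0.027,"wx":0,"wy":0,"wz":0,"claw":0.032},{"tx":0,"ty":0,"tz":-0.03,"wx":0,"wy":0,"wz":0,"claw":0.032},{"tx":0,"ty":0,"tz":-0.03,"wx":0,"wy":0,"wz":0,"claw":0.032}]' 25
python3 -m creep '[{"tx":0,"ty":0,"tz":0,"wx":0,"wy":0,"wz":0,"claw":0.09},{"tx":0,"ty":0,"tz":0,"wx":0,"wy":0,"wz":0,"claw":0.09},{"tx":0,"ty":0,"tz":0,"wx":0,"wy":0,"wz":0,"claw":0.09},{"tx":0,"ty":0,"tz":0,"wx":0,"wy":0,"wz":0,"claw":0.09},{"tx":0,"ty":0,"tz":0,"wx":0,"wy":0,"wz":0,"claw":0.09}]' 25
python3 -m creep '[{"tx":0,"ty":0,"tz":0.02,"wx":0,"wy":0,"wz":0,"claw":0.09},{"tx":0,"ty":0,"tz":0.05,"wx":0,"wy":0,"wz":0,"claw":0.09},{"tx":0,"ty":0,"tz":0.09,"wx":0,"wy":0,"wz":0,"claw":0.09},{"tx":0,"ty":0,"tz":0.135,"wx":0,"wy":0,"wz":0,"claw":0.09},{"tx":0,"ty":0,"tz":0.176,"wx":0,"wy":0,"wz":0,"claw":0.09}]' 25
python3 -c "
from h import *
p,d=ctrl.snapshot('wrist');q,d=ctrl.snapshot('scene')
cv2.imwrite('pics/w11.png',np.hstack([cv2.resize(p[:,:,::-1],(400,250)),cv2.resize(np.ascontiguousarray(q[180:318,200:420,::-1]),(400,250))]))"
```

```text
time_s: 16.1
position: [0.6272, -0.1567, -0.0153]
orientation: [-110.1, 90.0, 160.2]
contact_force: [-0.1, 0.1, -1.1]
finger_gap: 0.0416
time_s: 16.6
position: [0.6275, -0.1568, -0.0147]
orientation: [75.2, 90.0, -14.6]
contact_force: [-1.2, -0.1, 0.9]
finger_gap: 0.0765
time_s: 17.1
position: [0.6273, -0.1567, 0.1631]
orientation: [69.5, 90.0, -20.2]
contact_force: [-0.1, 0.5, -0.6]
finger_gap: 0.0901
```

View pics/w11.png

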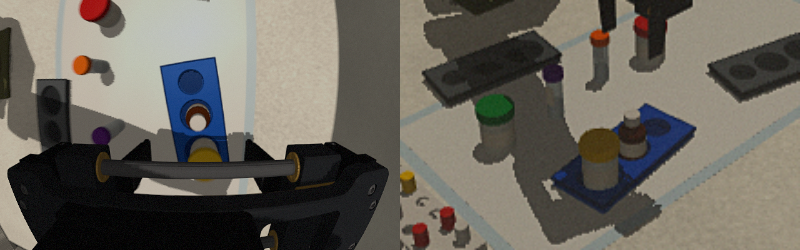

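Bottle in. Next, the violet tube.

```bash
python3 -m creep '[{"tx":-0.035,"ty":-0.005,"tz":0,"wx":0,"wy":0,"wz":0,"claw":0.09},{"tx":-0.075,"ty":-0.01,"tz":0,"wx":0,"wy":0,"wz":0,"claw":0.09},{"tx":-0.115,"ty":-0.016,"tz":0,"wx":0,"wy":0,"wz":0,"claw":0.09},{"tx":-0.15,"ty":-0.02,"tz":0,"wx":0,"wy":0,"wz":0,"claw":0.09},{"tx":-0.16,"ty":-0.022,"tz":0,"wx":0,"wy":0,"wz":0,"claw":0.09}]' 20
python3 -m creep '[{"tx":0,"ty":0,"tz":0,"wx":0,"wy":0,"wz":0,"claw":0.09},{"tx":0,"ty":0,"tz":0,"wx":0,"wy":0,"wz":0,"claw":0.09},{"tx":0,"ty":0,"tz":0,"wx":0,"wy":0,"wz":0,"claw":0.09}]' 20
python3 -c "
from h import *
s,R=st();print(s['position'],R.round(3).tolist())
p,d=ctrl.snapshot('wrist');cv2.imwrite('pics/w12.png',p[:,:,::-1]);b,c=blob(p,'violet');print(b,c,wray(c,.093))"
```

```text
time_s: 17.7
position: [0.4646, -0.1786, 0.1601]
orientation: [-105.6, 89.9, 164.6]
contact_force: [0.4, 0.3, 0.0]
finger_gap: 0.0902
time_s: 18.0
position: [0.4684, -0.1787, 0.1611]
orientation: [110.8, 90.0, 21.2]
contact_force: [-0.1, 0.0, -0.2]
finger_gap: 0.0903
[ 0.46840683 -0.178669    0.16108972] [[0.0, 1.0, 0.006], [0.0, 0.006, -1.0], [-1.0, 0.0, -0.0]]
[296 180  35  37 950] [312.93157895 198.36842105] [ 0.46499409 -0.17906897  0.093     ]
```

View pics/w12.png

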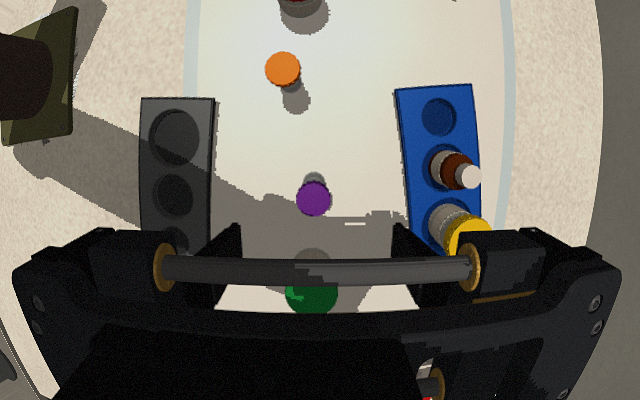

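Violet cap at (313,198) is under the gripper.

```bash
python3 -m creep '[{"tx":-0.001,"ty":-0.001,"tz":-0.035,"wx":0,"wy":0,"wz":0,"claw":0.09},{"tx":-0.001,"ty":-0.001,"tz":-0.07,"wx":0,"wy":0,"wz":0,"claw":0.09},{"tx":-0.001,"ty":-0.001,"tz":-0.105,"wx":0,"wy":0,"wz":0,"claw":0.09},{"tx":-0.001,"ty":-0.001,"tz":-0.125,"wx":0,"wy":0,"wz":0,"claw":0.09},{"tx":-0.001,"ty":-0.001,"tz":-0.135,"wx":0,"wy":0,"wz":0,"claw":0.09}]' 15
python3 -m creep '[{"tx":0,"ty":0,"tz":0,"wx":0,"wy":0,"wz":0,"claw":0.02},{"tx":0,"ty":0,"tz":0,"wx":0,"wy":0,"wz":0,"claw":0.02},{"tx":0,"ty":0,"tz":0,"wx":0,"wy":0,"wz":0,"claw":0.02},{"tx":0,"ty":0,"tz":0,"wx":0,"wy":0,"wz":0,"claw":0.02},{"tx":0,"ty":0,"tz":0,"wx":0,"wy":0,"wz":0,"claw":0.02}]' 15
python3 -m creep '[{"tx":0,"ty":0,"tz":0,"wx":0,"wy":0,"wz":0,"claw":0.02},{"tx":0,"ty":0,"tz":0,"wx":0,"wy":0,"wz":0,"claw":0.02},{"tx":0,"ty":0,"tz":0,"wx":0,"wy":0,"wz":0,"claw":0.02},{"tx":0,"ty":0,"tz":0,"wx":0,"wy":0,"wz":0,"claw":0.02},{"tx":0,"ty":0,"tz":0,"wx":0,"wy":0,"wz":0,"claw":0.02}]' 15
```

```text
time_s: 18.55
position: [0.4653, -0.1787, 0.0232]
orientation: [-118.2, 89.7, 152.1]
contact_force: [-0.1, -0.1, -0.2]
finger_gap: 0.0901
time_s: 19.05
position: [0.4671, -0.1801, 0.0271]
orientation: [63.4, 89.9, -26.4]
contact_force: [0.0, -0.1, 0.1]
finger_gap: 0.0554
time_s: 19.55
position: [0.4664, -0.1798, 0.0261]
orientation: [31.6, 90.0, -58.1]
contact_force: [-0.5, -0.9, 1.1]
finger_gap: 0.0318
```

```bash
python3 -m creep '[{"tx":0,"ty":0,"tz":0.02,"wx":0,"wy":0,"wz":0,"claw":0.02},{"tx":0,"ty":0,"tz":0.05,"wx":0,"wy":0,"wz":0,"claw":0.02},{"tx":0,"ty":0,"tz":0.085,"wx":0,"wy":0,"wz":0,"claw":0.02},{"tx":0,"ty":0,"tz":0.12,"wx":0,"wy":0,"wz":0,"claw":0.02},{"tx":0.01,"ty":0.005,"tz":0.14,"wx":0,"wy":0,"wz":0,"claw":0.02}]' 15
python3 -m creep '[{"tx":0.03,"ty":0.017,"tz":0,"wx":0,"wy":0,"wz":0,"claw":0.02},{"tx":0.065,"ty":0.036,"tz":0,"wx":0,"wy":0,"wz":0,"claw":0.02},{"tx":0.1,"ty":0.056,"tz":0,"wx":0,"wy":0,"wz":0,"claw":0.02},{"tx":0.13,"ty":0.073,"tz":0,"wx":0,"wy":0,"wz":0,"claw":0.02},{"tx":0.141,"ty":0.079,"tz":-0.015,"wx":0,"wy":0,"wz":0,"claw":0.02}]' 15
python3 -m creep '[{"tx":0,"ty":0,"tz":-0.03,"wx":0,"wy":0,"wz":0,"claw":0.02},{"tx":0,"ty":0,"tz":-0.06,"wx":0,"wy":0,"wz":0,"claw":0.02},{"tx":0,"ty":0,"tz":-0.085,"wx":0,"wy":0,"wz":0,"claw":0.02},{"tx":0,"ty":0,"tz":-0.095,"wx":0,"wy":0,"wz":0,"claw":0.02},{"tx":0,"ty":0,"tz":-0.095,"wx":0,"wy":0,"wz":0,"claw":0.02}]' 15
python3 -c "
from h import *
print(ctrl.get_state()['position'])
p,d=ctrl.snapshot('wrist');q,d=ctrl.snapshot('scene')
cv2.imwrite('pics/w13.png',np.hstack([cv2.resize(p[:,:,::-1],(400,250)),cv2.resize(np.ascontiguousarray(q[180:318,200:420,::-1]),(400,250))]))"
```

```text
time_s: 20.05
position: [0.4771, -0.1755, 0.1693]
orientation: [60.1, 89.8, -29.7]
contact_force: [0.1, -0.5, -0.9]
finger_gap: 0.0316
time_s: 20.55
position: [0.621, -0.0944, 0.153]
orientation: [83.2, 89.7, -6.4]
contact_force: [0.1, -0.3, -0.8]
finger_gap: 0.0319
time_s: 21.05
position: [0.6158, -0.0954, 0.0539]
orientation: [-104.5, 89.8, 165.8]
contact_force: [0.4, 1.0, 0.6]
finger_gap: 0.0315
[ 0.61580551 -0.09536669  0.05388893]
```

View pics/w13.png

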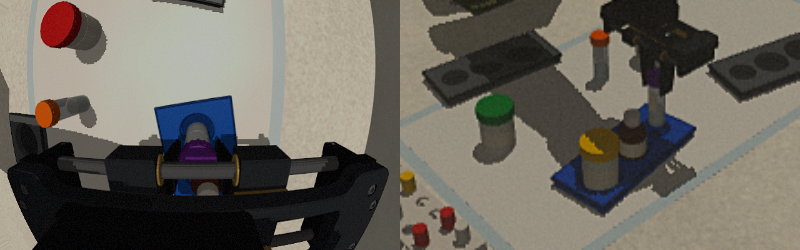

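```bash
python3 -m creep '[{"tx":0,"ty":0,"tz":-0.01,"wx":0,"wy":0,"wz":0,"claw":0.02},{"tx":0,"ty":0,"tz":-0.018,"wx":0,"wy":0,"wz":0,"claw":0.02},{"tx":0,"ty":0,"tz":-0.023,"wx":0,"wy":0,"wz":0,"claw":0.02},{"tx":0,"ty":0,"tz":-0.025,"wx":0,"wy":0,"wz":0,"claw":0.02},{"tx":0,"ty":0,"tz":-0.025,"wx":0,"wy":0,"wz":0,"claw":0.02}]' 15
python3 -m creep '[{"tx":0,"ty":0,"tz":0,"wx":0,"wy":0,"wz":0,"claw":0.08},{"tx":0,"ty":0,"tz":0,"wx":0,"wy":0,"wz":0,"claw":0.08},{"tx":0,"ty":0,"tz":0,"wx":0,"wy":0,"wz":0,"claw":0.08},{"tx":0,"ty":0,"tz":0,"wx":0,"wy":0,"wz":0,"claw":0.08},{"tx":0,"ty":0,"tz":0,"wx":0,"wy":0,"wz":0,"claw":0.08}]' 15
python3 -m creep '[{"tx":0,"ty":0,"tz":0.02,"wx":0,"wy":0,"wz":0,"claw":0.095},{"tx":0,"ty":0,"tz":0.05,"wx":0,"wy":0,"wz":0,"claw":0.095},{"tx":0,"ty":0,"tz":0.09,"wx":0,"wy":0,"wz":0,"claw":0.095},{"tx":0,"ty":0,"tz":0.12,"wx":0,"wy":0,"wz":0,"claw":0.095},{"tx":0,"ty":0,"tz":0.13,"wx":0,"wy":0,"wz":0,"claw":0.095}]' 15
python3 -c "
from h import *
p,d=ctrl.snapshot('wrist');q,d=ctrl.snapshot('scene')
cv2.imwrite('pics/w14.png',np.hstack([cv2.resize(p[:,:,::-1],(400,250)),cv2.resize(np.ascontiguousarray(q[180:318,200:420,::-1]),(400,250))]))"
```

```text
time_s: 21.65
position: [0.6172, -0.0957, 0.0307]
orientation: [-106.4, 90.0, 163.9]
contact_force: [-0.1, 0.7, -0.2]
finger_gap: 0.0316
time_s: 22.15
position: [0.6174, -0.0957, 0.0312]
orientation: [81.4, 90.0, -8.3]
contact_force: [-0.2, -0.2, 0.2]
finger_gap: 0.066
time_s: 22.65
position: [0.6197, -0.0963, 0.1659]
orientation: [76.1, 89.6, -13.6]
contact_force: [0.1, 0.1, 0.0]
finger_gap: 0.0947
```

View pics/w14.png

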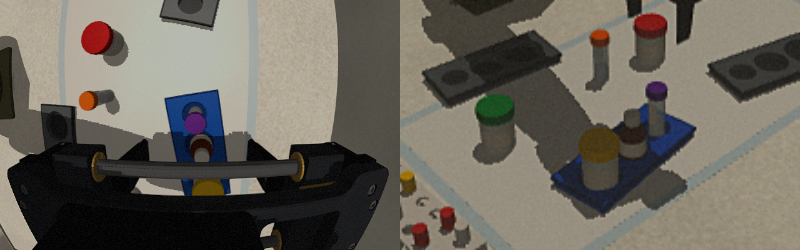

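Blue kit complete. Next, the green jar.

```bash
python3 -m creep '[{"tx":-0.022,"ty":-0.029,"tz":0,"wx":0,"wy":0,"wz":0,"claw":0.095},{"tx":-0.05,"ty":-0.065,"tz":0,"wx":0,"wy":0,"wz":0,"claw":0.095},{"tx":-0.079,"ty":-0.102,"tz":0,"wx":0,"wy":0,"wz":0,"claw":0.095},{"tx":-0.108,"ty":-0.14,"tz":0,"wx":0,"wy":0,"wz":0,"claw":0.095},{"tx":-0.135,"ty":-0.175,"tz":0,"wx":0,"wy":0,"wz":0,"claw":0.095}]' 20
python3 -m creep '[{"tx":-0.016,"ty":-0.02,"tz":0,"wx":0,"wy":0,"wz":0,"claw":0.095},{"tx":-0.016,"ty":-0.02,"tz":0,"wx":0,"wy":0,"wz":0,"claw":0.095},{"tx":-0.016,"ty":-0.02,"tz":0,"wx":0,"wy":0,"wz":0,"claw":0.095},{"tx":-0.016,"ty":-0.02,"tz":0,"wx":0,"wy":0,"wz":0,"claw":0.095}]' 20
python3 -c "
from h import *
s,R=st();print(s['position'],R.round(3).tolist())
p,d=ctrl.snapshot('wrist');cv2.imwrite('pics/w15.png',p[:,:,::-1]);b,c=blob(p,'green');print(b,c,wray(c,.078))"
```

```text
time_s: 23.25
position: [0.4796, -0.2711, 0.1578]
orientation: [-122.9, 89.7, 147.4]
contact_force: [0.2, -0.6, 1.1]
finger_gap: 0.0948
time_s: 23.65
position: [0.4664, -0.2896, 0.1597]
orientation: [-137.6, 89.9, 132.7]
contact_force: [-0.3, 0.6, 0.8]
finger_gap: 0.0946
[ 0.46639333 -0.28957136  0.1596519 ] [[-0.001, 1.0, 0.006], [0.002, 0.006, -1.0], [-1.0, -0.001, -0.002]]
[ 284  166   59   59 2671] [313.13777611 195.33994759] [ 0.46323901 -0.29024578  0.078     ]
```

View pics/w15.png

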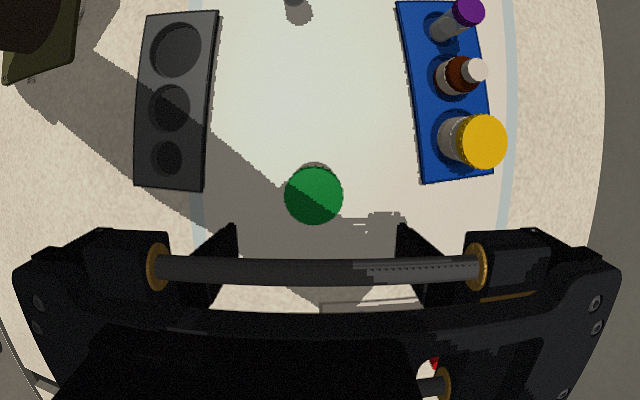

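```bash
python3 -m creep '[{"tx":-0.001,"ty":0,"tz":-0.035,"wx":0,"wy":0,"wz":0,"claw":0.095},{"tx":-0.001,"ty":0,"tz":-0.075,"wx":0,"wy":0,"wz":0,"claw":0.095},{"tx":-0.001,"ty":0,"tz":-0.115,"wx":0,"wy":0,"wz":0,"claw":0.095},{"tx":-0.001,"ty":0,"tz":-0.14,"wx":0,"wy":0,"wz":0,"claw":0.095},{"tx":-0.001,"ty":0,"tz":-0.15,"wx":0,"wy":0,"wz":0,"claw":0.095}]' 20
python3 -m creep '[{"tx":0,"ty":0,"tz":0,"wx":0,"wy":0,"wz":0,"claw":0.045},{"tx":0,"ty":0,"tz":0,"wx":0,"wy":0,"wz":0,"claw":0.045},{"tx":0,"ty":0,"tz":0,"wx":0,"wy":0,"wz":0,"claw":0.045},{"tx":0,"ty":0,"tz":0,"wx":0,"wy":0,"wz":0,"claw":0.045},{"tx":0,"ty":0,"tz":0,"wx":0,"wy":0,"wz":0,"claw":0.045}]' 20
python3 -m creep '[{"tx":0,"ty":0,"tz":0,"wx":0,"wy":0,"wz":0,"claw":0.045},{"tx":0,"ty":0,"tz":0,"wx":0,"wy":0,"wz":0,"claw":0.045},{"tx":0,"ty":0,"tz":0,"wx":0,"wy":0,"wz":0,"claw":0.045}]' 20
```

```text
time_s: 24.2
position: [0.4638, -0.288, 0.0073]
orientation: [-129.1, 89.6, 141.3]
contact_force: [0.2, -0.7, -0.5]
finger_gap: 0.0951
time_s: 24.7
position: [0.466, -0.2913, 0.0123]
orientation: [49.0, 89.9, -40.7]
contact_force: [0.0, -0.1, 0.2]
finger_gap: 0.0602
time_s: 25.0
position: [0.4658, -0.2913, 0.012]
orientation: [44.5, 89.9, -45.3]
contact_force: [-1.8, -0.0, 6.1]
finger_gap: 0.0577
```

```bash
python3 -m creep '[{"tx":0,"ty":0,"tz":0.02,"wx":0,"wy":0,"wz":0,"claw":0.045},{"tx":0,"ty":0,"tz":0.05,"wx":0,"wy":0,"wz":0,"claw":0.045},{"tx":0,"ty":0,"tz":0.085,"wx":0,"wy":0,"wz":0,"claw":0.045},{"tx":0,"ty":0,"tz":0.12,"wx":0,"wy":0,"wz":0,"claw":0.045},{"tx":0.005,"ty":0.015,"tz":0.145,"wx":0,"wy":0,"wz":0,"claw":0.045}]' 20
python3 -m creep '[{"tx":0.012,"ty":0.038,"tz":0,"wx":0,"wy":0,"wz":0,"claw":0.045},{"tx":0.025,"ty":0.08,"tz":0,"wx":0,"wy":0,"wz":0,"claw":0.045},{"tx":0.039,"ty":0.124,"tz":0,"wx":0,"wy":0,"wz":0,"claw":0.045},{"tx":0.053,"ty":0.168,"tz":0,"wx":0,"wy":0,"wz":0,"claw":0.045},{"tx":0.067,"ty":0.21,"tz":0,"wx":0,"wy":0,"wz":0,"claw":0.045}]' 20
python3 -m creep '[{"tx":0.014,"ty":0.044,"tz":0,"wx":0,"wy":0,"wz":0,"claw":0.045},{"tx":0.028,"ty":0.088,"tz":0,"wx":0,"wy":0,"wz":0,"claw":0.045},{"tx":0.042,"ty":0.132,"tz":0,"wx":0,"wy":0,"wz":0,"claw":0.045},{"tx":0.056,"ty":0.174,"tz":0,"wx":0,"wy":0,"wz":0,"claw":0.045},{"tx":0.07,"ty":0.216,"tz":0,"wx":0,"wy":0,"wz":0,"claw":0.045}]' 20
python3 -m creep '[{"tx":0.013,"ty":0.042,"tz":0,"wx":0,"wy":0,"wz":0,"claw":0.045},{"tx":0.025,"ty":0.08,"tz":0,"wx":0,"wy":0,"wz":0,"claw":0.045},{"tx":0.032,"ty":0.102,"tz":-0.01,"wx":0,"wy":0,"wz":0,"claw":0.045},{"tx":0.032,"ty":0.102,"tz":-0.04,"wx":0,"wy":0,"wz":0,"claw":0.045},{"tx":0.032,"ty":0.102,"tz":-0.07,"wx":0,"wy":0,"wz":0,"claw":0.045}]' 20
python3 -m creep '[{"tx":0,"ty":0,"tz":-0.02,"wx":0,"wy":0,"wz":0,"claw":0.045},{"tx":0,"ty":0,"tz":-0.035,"wx":0,"wy":0,"wz":0,"claw":0.045},{"tx":0,"ty":0,"tz":-0.04,"wx":0,"wy":0,"wz":0,"claw":0.045},{"tx":0,"ty":0,"tz":-0.04,"wx":0,"wy":0,"wz":0,"claw":0.045}]' 20
python3 -c "
from h import *
print(ctrl.get_state()['position'])
p,d=ctrl.snapshot('wrist');q,d=ctrl.snapshot('scene')
cv2.imwrite('pics/w16.png',np.hstack([cv2.resize(p[:,:,::-1],(400,250)),cv2.resize(np.ascontiguousarray(q[120:258,300:520,::-1]),(400,250))]))"
```

```text
time_s: 25.5
position: [0.4705, -0.2768, 0.158]
orientation: [44.9, 89.9, -44.9]
contact_force: [0.0, 0.1, -0.7]
finger_gap: 0.0577
time_s: 26.0
position: [0.5372, -0.0637, 0.1553]
orientation: [-121.0, 90.0, 149.2]
contact_force: [0.9, -0.8, -1.0]
finger_gap: 0.0573
time_s: 26.5
position: [0.6071, 0.1522, 0.1551]
orientation: [-85.0, 89.9, -174.7]
contact_force: [1.2, -0.0, -0.3]
finger_gap: 0.0579
time_s: 27.0
position: [0.6395, 0.2536, 0.085]
orientation: [116.5, 90.0, 26.8]
contact_force: [0.6, -0.6, -1.2]
finger_gap: 0.0579
time_s: 27.4
position: [0.6389, 0.2521, 0.0452]
orientation: [-75.5, 89.9, -165.3]
contact_force: [-0.3, 0.2, -0.6]
finger_gap: 0.058
[0.63890668 0.25206324 0.04524351]
```

View pics/w16.png

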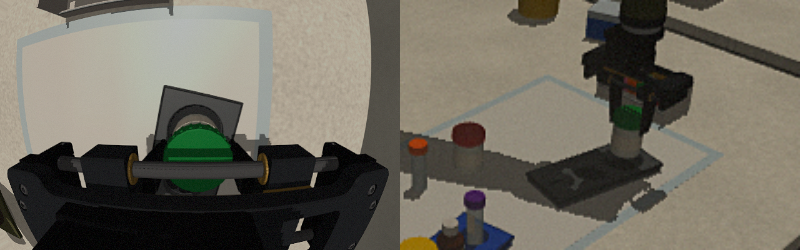

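```bash
python3 -m creep '[{"tx":0,"ty":0,"tz":-0.012,"wx":0,"wy":0,"wz":0,"claw":0.045},{"tx":0,"ty":0,"tz":-0.022,"wx":0,"wy":0,"wz":0,"claw":0.045},{"tx":0,"ty":0,"tz":-0.027,"wx":0,"wy":0,"wz":0,"claw":0.045},{"tx":0,"ty":0,"tz":-0.03,"wx":0,"wy":0,"wz":0,"claw":0.045},{"tx":0,"ty":0,"tz":-0.03,"wx":0,"wy":0,"wz":0,"claw":0.045}]' 20
python3 -m creep '[{"tx":0,"ty":0,"tz":0,"wx":0,"wy":0,"wz":0,"claw":0.095},{"tx":0,"ty":0,"tz":0,"wx":0,"wy":0,"wz":0,"claw":0.095},{"tx":0,"ty":0,"tz":0,"wx":0,"wy":0,"wz":0,"claw":0.095},{"tx":0,"ty":0,"tz":0,"wx":0,"wy":0,"wz":0,"claw":0.095},{"tx":0,"ty":0,"tz":0.0,"wx":0,"wy":0,"wz":0,"claw":0.095}]' 20
python3 -m creep '[{"tx":0,"ty":0,"tz":0.02,"wx":0,"wy":0,"wz":0,"claw":0.095},{"tx":0,"ty":0,"tz":0.05,"wx":0,"wy":0,"wz":0,"claw":0.095},{"tx":0,"ty":0,"tz":0.09,"wx":0,"wy":0,"wz":0,"claw":0.095},{"tx":0,"ty":0,"tz":0.12,"wx":0,"wy":0,"wz":0,"claw":0.095},{"tx":0,"ty":0,"tz":0.145,"wx":0,"wy":0,"wz":0,"claw":0.095}]' 20
python3 -c "
from h import *
p,d=ctrl.snapshot('wrist');q,d=ctrl.snapshot('scene')
cv2.imwrite('pics/w17.png',np.hstack([cv2.resize(p[:,:,::-1],(400,250)),cv2.resize(np.ascontiguousarray(q[120:258,300:520,::-1]),(400,250))]))"
```

```text
time_s: 28.0
position: [0.6393, 0.2524, 0.0162]
orientation: [-96.0, 90.0, 174.3]
contact_force: [-0.6, 0.1, 0.7]
finger_gap: 0.0578
time_s: 28.5
position: [0.6394, 0.2523, 0.0161]
orientation: [94.5, 90.0, 4.8]
contact_force: [-0.2, -0.7, 0.2]
finger_gap: 0.0914
time_s: 29.0
position: [0.6401, 0.2525, 0.1638]
orientation: [107.2, 89.8, 17.5]
contact_force: [0.3, -0.6, 0.5]
finger_gap: 0.0948
```

View pics/w17.png

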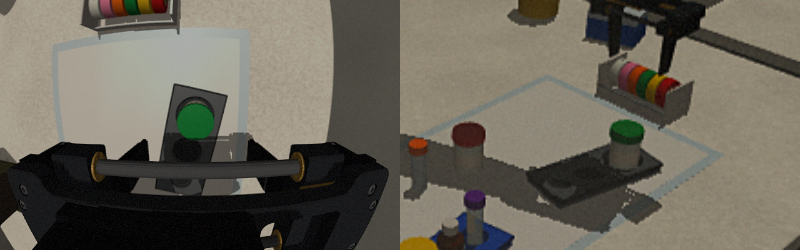

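Green jar in. Next, the orange tube.

```bash
python3 -m creep '[{"tx":-0.018,"ty":-0.028,"tz":0,"wx":0,"wy":0,"wz":0,"claw":0.095},{"tx":-0.04,"ty":-0.062,"tz":0,"wx":0,"wy":0,"wz":0,"claw":0.095},{"tx":-0.063,"ty":-0.098,"tz":0,"wx":0,"wy":0,"wz":0,"claw":0.095},{"tx":-0.086,"ty":-0.134,"tz":0,"wx":0,"wy":0,"wz":0,"claw":0.095},{"tx":-0.11,"ty":-0.17,"tz":0,"wx":0,"wy":0,"wz":0,"claw":0.095}]' 15
python3 -m creep '[{"tx":-0.024,"ty":-0.037,"tz":0,"wx":0,"wy":0,"wz":0,"claw":0.095},{"tx":-0.048,"ty":-0.074,"tz":0,"wx":0,"wy":0,"wz":0,"claw":0.095},{"tx":-0.072,"ty":-0.112,"tz":0,"wx":0,"wy":0,"wz":0,"claw":0.095},{"tx":-0.09,"ty":-0.141,"tz":0,"wx":0,"wy":0,"wz":0,"claw":0.095},{"tx":-0.09,"ty":-0.141,"tz":0,"wx":0,"wy":0,"wz":0,"claw":0.095}]' 15
python3 -m creep '[{"tx":0,"ty":0,"tz":0,"wx":0,"wy":0,"wz":0,"claw":0.095},{"tx":0,"ty":0,"tz":0,"wx":0,"wy":0,"wz":0,"claw":0.095}]' 15
python3 -c "
from h import *
s,R=st();print(s['position'],R.round(3).tolist())
p,d=ctrl.snapshot('wrist');cv2.imwrite('pics/w18.png',p[:,:,::-1]);b,c=blob(p,'orange',(150,240,260,380));print(b,c,wray(c,.093))"
```

```text
time_s: 29.6
position: [0.5274, 0.081, 0.1589]
orientation: [-82.5, 89.9, -172.2]
contact_force: [1.2, -0.4, 0.9]
finger_gap: 0.0952
time_s: 30.1
position: [0.437, -0.061, 0.1592]
orientation: [-79.8, 89.9, -169.7]
contact_force: [-0.5, 0.6, -0.0]
finger_gap: 0.0949
time_s: 30.3
position: [0.4393, -0.0581, 0.1602]
orientation: [-120.2, 89.9, 150.2]
contact_force: [-0.1, -0.3, 0.0]
finger_gap: 0.0946
[ 0.43929562 -0.05814075  0.16022652] [[-0.001, 1.0, 0.006], [0.001, 0.006, -1.0], [-1.0, -0.001, -0.001]]
[297 181  36  36 925] [314.01945946 198.68648649] [ 0.43706534 -0.05856329  0.093     ]
```

View pics/w18.png

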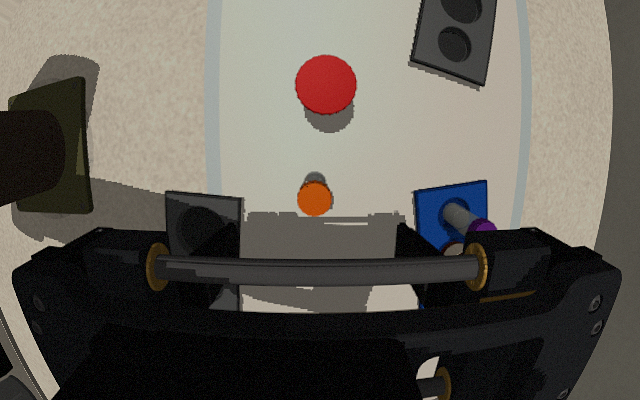

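```bash
python3 -m creep '[{"tx":-0.001,"ty":0,"tz":-0.035,"wx":0,"wy":0,"wz":0,"claw":0.09},{"tx":-0.001,"ty":0,"tz":-0.07,"wx":0,"wy":0,"wz":0,"claw":0.09},{"tx":-0.001,"ty":0,"tz":-0.105,"wx":0,"wy":0,"wz":0,"claw":0.09},{"tx":-0.001,"ty":0,"tz":-0.125,"wx":0,"wy":0,"wz":0,"claw":0.09},{"tx":-0.001,"ty":0,"tz":-0.135,"wx":0,"wy":0,"wz":0,"claw":0.09}]' 15
python3 -m creep '[{"tx":0,"ty":0,"tz":0,"wx":0,"wy":0,"wz":0,"claw":0.02},{"tx":0,"ty":0,"tz":0,"wx":0,"wy":0,"wz":0,"claw":0.02},{"tx":0,"ty":0,"tz":0,"wx":0,"wy":0,"wz":0,"claw":0.02},{"tx":0,"ty":0,"tz":0,"wx":0,"wy":0,"wz":0,"claw":0.02},{"tx":0,"ty":0,"tz":0,"wx":0,"wy":0,"wz":0,"claw":0.02}]' 15
python3 -m creep '[{"tx":0,"ty":0,"tz":0,"wx":0,"wy":0,"wz":0,"claw":0.02},{"tx":0,"ty":0,"tz":0,"wx":0,"wy":0,"wz":0,"claw":0.02},{"tx":0,"ty":0,"tz":0,"wx":0,"wy":0,"wz":0,"claw":0.02},{"tx":0,"ty":0,"tz":0,"wx":0,"wy":0,"wz":0,"claw":0.02},{"tx":0,"ty":0,"tz":0,"wx":0,"wy":0,"wz":0,"claw":0.02}]' 15
```

```text
time_s: 30.85
position: [0.4368, -0.0573, 0.0233]
orientation: [-106.3, 89.7, 164.1]
contact_force: [-0.9, -0.2, -0.3]
finger_gap: 0.0901
time_s: 31.35
position: [0.4391, -0.0589, 0.027]
orientation: [75.9, 89.9, -13.8]
contact_force: [1.2, 0.4, 0.0]
finger_gap: 0.0552
time_s: 31.85
position: [0.4384, -0.0588, 0.0261]
orientation: [37.8, 90.0, -51.9]
contact_force: [0.3, 0.3, 0.4]
finger_gap: 0.0315
```

```bash
python3 -m creep '[{"tx":0,"ty":0,"tz":0.02,"wx":0,"wy":0,"wz":0,"claw":0.02},{"tx":0,"ty":0,"tz":0.05,"wx":0,"wy":0,"wz":0,"claw":0.02},{"tx":0,"ty":0,"tz":0.085,"wx":0,"wy":0,"wz":0,"claw":0.02},{"tx":0,"ty":0,"tz":0.12,"wx":0,"wy":0,"wz":0,"claw":0.02},{"tx":0.01,"ty":0.01,"tz":0.14,"wx":0,"wy":0,"wz":0,"claw":0.02}]' 15
python3 -m creep '[{"tx":0.025,"ty":0.026,"tz":0,"wx":0,"wy":0,"wz":0,"claw":0.02},{"tx":0.055,"ty":0.058,"tz":0,"wx":0,"wy":0,"wz":0,"claw":0.02},{"tx":0.085,"ty":0.09,"tz":0,"wx":0,"wy":0,"wz":0,"claw":0.02},{"tx":0.115,"ty":0.121,"tz":0,"wx":0,"wy":0,"wz":0,"claw":0.02},{"tx":0.14,"ty":0.147,"tz":0,"wx":0,"wy":0,"wz":0,"claw":0.02}]' 15
python3 -m creep '[{"tx":0.015,"ty":0.016,"tz":0,"wx":0,"wy":0,"wz":0,"claw":0.02},{"tx":0.0205,"ty":0.021,"tz":-0.02,"wx":0,"wy":0,"wz":0,"claw":0.02},{"tx":0.0205,"ty":0.021,"tz":-0.055,"wx":0,"wy":0,"wz":0,"claw":0.02},{"tx":0.0205,"ty":0.021,"tz":-0.085,"wx":0,"wy":0,"wz":0,"claw":0.02},{"tx":0.0205,"ty":0.021,"tz":-0.1,"wx":0,"wy":0,"wz":0,"claw":0.02}]' 15
python3 -m creep '[{"tx":0,"ty":0,"tz":-0.01,"wx":0,"wy":0,"wz":0,"claw":0.02},{"tx":0,"ty":0,"tz":-0.01,"wx":0,"wy":0,"wz":0,"claw":0.02}]' 15
python3 -c "
from h import *
print(ctrl.get_state()['position'])
p,d=ctrl.snapshot('wrist');q,d=ctrl.snapshot('scene')
cv2.imwrite('pics/w19.png',np.hstack([cv2.resize(p[:,:,::-1],(400,250)),cv2.resize(np.ascontiguousarray(q[120:258,300:520,::-1]),(400,250))]))"
```

```text
time_s: 32.35
position: [0.4492, -0.0494, 0.1692]
orientation: [71.3, 89.8, -18.5]
contact_force: [-0.3, 0.5, -0.1]
finger_gap: 0.0312
time_s: 32.85
position: [0.5894, 0.1001, 0.1655]
orientation: [-94.8, 90.0, 175.5]
contact_force: [-0.3, -0.0, -0.6]
finger_gap: 0.0316
time_s: 33.35
position: [0.6065, 0.1191, 0.0621]
orientation: [-84.0, 89.7, -173.7]
contact_force: [-1.0, -0.1, -1.0]
finger_gap: 0.0319
time_s: 33.55
position: [0.6082, 0.1191, 0.055]
orientation: [-84.1, 89.9, -173.8]
contact_force: [0.2, 0.7, -0.0]
finger_gap: 0.0314
[0.60815503 0.11911632 0.05499492]
```

View pics/w19.png

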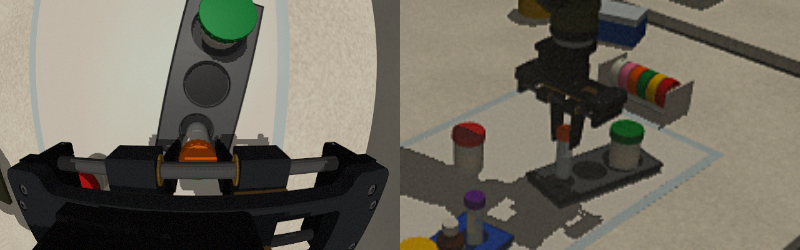

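Aligned with the tube well. Lower, release, lift and back off.

```bash
python3 -m creep '[{"tx":0,"ty":0,"tz":-0.01,"wx":0,"wy":0,"wz":0,"claw":0.02},{"tx":0,"ty":0,"tz":-0.018,"wx":0,"wy":0,"wz":0,"claw":0.02},{"tx":0,"ty":0,"tz":-0.023,"wx":0,"wy":0,"wz":0,"claw":0.02},{"tx":0,"ty":0,"tz":-0.025,"wx":0,"wy":0,"wz":0,"claw":0.02},{"tx":0,"ty":0,"tz":-0.025,"wx":0,"wy":0,"wz":0,"claw":0.02}]' 15
python3 -m creep '[{"tx":0,"ty":0,"tz":0,"wx":0,"wy":0,"wz":0,"claw":0.08},{"tx":0,"ty":0,"tz":0,"wx":0,"wy":0,"wz":0,"claw":0.08},{"tx":0,"ty":0,"tz":0,"wx":0,"wy":0,"wz":0,"claw":0.08},{"tx":0,"ty":0,"tz":0,"wx":0,"wy":0,"wz":0,"claw":0.08},{"tx":0,"ty":0,"tz":0,"wx":0,"wy":0,"wz":0,"claw":0.08}]' 15
python3 -m creep '[{"tx":0,"ty":0,"tz":0.02,"wx":0,"wy":0,"wz":0,"claw":0.09},{"tx":0,"ty":0,"tz":0.05,"wx":0,"wy":0,"wz":0,"claw":0.09},{"tx":0,"ty":0,"tz":0.09,"wx":0,"wy":0,"wz":0,"claw":0.09},{"tx":0,"ty":0,"tz":0.13,"wx":0,"wy":0,"wz":0,"claw":0.09},{"tx":0,"ty":0,"tz":0.17,"wx":0,"wy":0,"wz":0,"claw":0.09}]' 15
python3 -m creep '[{"tx":-0.04,"ty":0.02,"tz":0,"wx":0,"wy":0,"wz":0,"claw":0.09},{"tx":-0.08,"ty":0.04,"tz":0,"wx":0,"wy":0,"wz":0,"claw":0.09},{"tx":-0.12,"ty":0.06,"tz":0,"wx":0,"wy":0,"wz":0,"claw":0.09},{"tx":-0.16,"ty":0.08,"tz":0,"wx":0,"wy":0,"wz":0,"claw":0.09},{"tx":-0.2,"ty":0.1,"tz":0,"wx":0,"wy":0,"wz":0,"claw":0.09}]' 15
python3 -m creep '[{"tx":-0.02,"ty":0.04,"tz":0,"wx":0,"wy":0,"wz":0,"claw":0.09},{"tx":-0.03,"ty":0.08,"tz":0,"wx":0,"wy":0,"wz":0,"claw":0.09},{"tx":-0.04,"ty":0.12,"tz":0,"wx":0,"wy":0,"wz":0,"claw":0.09},{"tx":-0.04,"ty":0.12,"tz":0,"wx":0,"wy":0,"wz":0,"claw":0.09}]' 15
python3 - <<'E'
from h import *
imgs=[]
for n in("top","scene"):
    p,d=ctrl.snapshot(n);X=cloud(n,d);cv2.imwrite(f"pics/{n}9.png",cv2.resize(p[:,:,::-1],None,fx=1.25,fy=1.25))
    for th in["yellow_jar_mid","green_jar_mid","red_jar_mid","amber_bottle_mid","violet_tube_mid","orange_tube_mid","tube_rack_mid","tape_dispenser_mid"]:
        o=ctrl.silhouettes(n,th)
        if not o: print(n,th,'none');continue
        m=o[0]["pixels"]&(d>0);Q=X[m];z=np.percentile(Q[:,2],95);T=Q[Q[:,2]>z-.01]
        print(n,th,round(o[0]["score"],2),np.round(o[0]["pixel"]),"z %.3f"%z,((T.min(0)+T.max(0))/2).round(4)[:2])
E
```

```text
time_s: 34.15
position: [0.6087, 0.1193, 0.0308]
orientation: [-86.8, 90.0, -176.5]
contact_force: [0.1, -0.6, -1.0]
finger_gap: 0.0317
time_s: 34.65
position: [0.6089, 0.1193, 0.0312]
orientation: [91.2, 90.0, 1.5]
contact_force: [-0.7, -0.1, 0.3]
finger_gap: 0.0662
time_s: 35.15
position: [0.6086, 0.1192, 0.2026]
orientation: [-87.5, 90.0, -177.3]
contact_force: [0.3, 0.2, 0.3]
finger_gap: 0.0897
time_s: 35.65
position: [0.4072, 0.2197, 0.2011]
orientation: [137.9, 90.0, 48.1]
contact_force: [0.1, 1.0, 0.4]
finger_gap: 0.09
time_s: 36.05
position: [0.3672, 0.3426, 0.2012]
orientation: [-170.4, 89.9, 100.2]
contact_force: [0.4, -0.5, 0.4]
finger_gap: 0.0899
top yellow_jar_mid 0.94 [394. 144.] z 0.088 [ 0.64   -0.2288]
top green_jar_mid 0.85 [242. 142.] z 0.088 [0.6383 0.2526]
top red_jar_mid 0.65 [305. 200.] z 0.084 [0.449  0.0494]
top amber_bottle_mid 0.57 [368. 145.] z 0.089 [ 0.6288 -0.1561]
top violet_tube_mid 0.65 [265. 151.] z 0.024 [0.6224 0.1919]
top orange_tube_mid 0.65 [283. 148.] z 0.102 [0.6105 0.1202]
top tube_rack_mid 0.75 [475. 162.] z 0.090 [ 0.5774 -0.489 ]
top tape_dispenser_mid 0.67 [176. 161.] z 0.076 [0.5177 0.4113]
scene yellow_jar_mid 0.78 [308. 267.] z 0.083 [ 0.642  -0.2314]
scene green_jar_mid 0.81 [424. 198.] z 0.082 [0.6412 0.2512]
scene red_jar_mid 0.71 [335. 200.] z 0.078 [0.4515 0.0494]
scene amber_bottle_mid 0.93 [326. 256.] z 0.083 [ 0.6299 -0.157 ]
scene violet_tube_mid 0.85 [340. 237.] z 0.097 [ 0.6198 -0.098 ]
scene orange_tube_mid 0.71 [389. 209.] z 0.097 [0.6104 0.1183]
scene tube_rack_mid 0.78 [214. 310.] z 0.088 [ 0.5815 -0.4899]
scene tape_dispenser_mid 0.9 [432. 168.] z 0.072 [0.5185 0.4669]
```

View pics/top9.png

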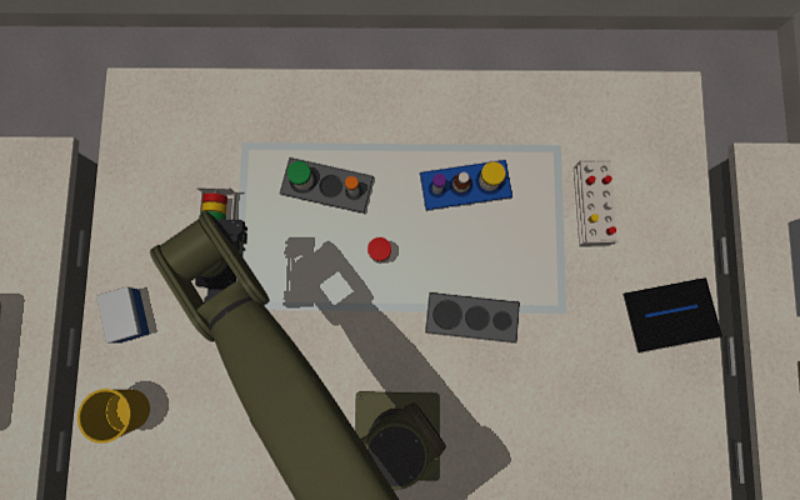

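View pics/scene9.png

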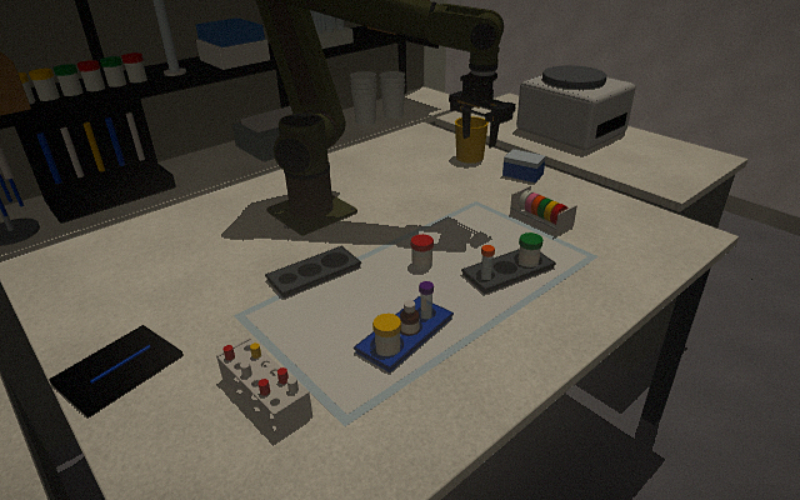

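Both pictures show all five pieces upright in their wells. Their tops read 4–5 mm higher than on the bench, which matches the well floors.

```bash
python3 -c "
from rig import ctrl
print(ctrl.hand_in())"
```

```text
the job is handed in; nothing more can be done
None
```

Both kits are made up and the job is handed in, at about 37 s on the robot's clock.

- **Blue tray:** the yellow-lidded jar, the amber bottle and the violet-capped tube each stand in the well of their kind.
- **Grey tray (the one farthest left):** the green-lidded jar and the orange-capped tube are in, and the bottle well is empty.

**Last checks:** In the final pictures all five pieces stand upright and sit within about 3 mm of the well centres. Their tops read 4–5 mm higher than they did on the bench, which fits standing on the well floors. The red jar, rack and dispenser read within about 3 mm of where they started. The gripper was open and clear of everything at hand-in.

**What failed or disagreed:**
- My first two move calls were refused because their rows lacked keys.
- The first grasp closed on air above the yellow jar. The fingertips are about 40 mm short of the reported TCP; I allowed for this afterwards, and the jar had not moved.
- In the last top view the violet-tube network pointed at the grey tray, but the picture and the scene camera show that tube in the blue tray.
- The dispenser's top-view position was off by about 55 mm because the arm partly hid it; the scene camera shows it unmoved.

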